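# Square cover boards in a marking jig

### The job

Get the cover boards in the jig ready and run the marking head across them: first slide the head all the way to its left-hand stop, clear of the bays, then take the setting block and nudge every board, with the block only and never with the gripper, until it lies flat and square in the far left corner of its bay, touching both the back fence and the side fence. With all boards squared, slide the head right across to its right-hand stop and back again to the left-hand stop, and finish with the block standing upright in the middle of its cork pad; leave the other things on the table alone.

Things in the scene. Friction and masses are not known exactly. Their poses are not given: they have to be found in the camera images.
- jig: Fixed squaring jig: plywood bed, 200 mm deep, 456 mm wide, upper face 8 mm above the table. Axes: +x away from the robot, +y left, z up. Origin on the table below the front face of the aluminium back fence (plane x = 0), half-way along the bed; bed from x = -0.170 to 0.030. Three side fences, 110 mm long, 8 mm thick, run from the back fence toward the robot. All fences rise 15 mm above the bed.
- jig_corner0 (a point): Left bay's square inner corner (far left), on the bed's upper face. Axes as the jig: the back fence's face is the plane x = 0, the right face of the side fence the plane y = 0. The bay reaches 132 mm to the right (y = -0.132), where the next side fence begins; it is open toward the robot. Boards belong in the quadrant -x, -y.
- jig_corner1 (a point): The same point of the middle bay, same axes; 140 mm to the right of the left one.
- jig_corner2 (a point): The same point of the right bay, same axes; 280 mm to the right of the left one. This bay is open at its right side.
- head (a joint): Position of the marking head on its rail along the back of the jig, in m: 0 = at the right-hand stop, 0.40 = at the left-hand stop, growing along the jig's +y. It stays where it is left; it needs about 2 N to move. At the left stop it is wholly to the left of the left bay, at the right stop over the right-hand end of the right bay.
- head_grip (a point): Centre of the marking head's upright black grip: 34 mm deep (x), 14 mm thick (y), from 40 to 80 mm above the table; this point is at 62 mm, 16 mm behind the back fence's face. Axes as the jig. Below it the dark steel head, 34 mm wide along the rail, 26 to 40 mm above the table, hangs 12 mm over the bed in front of the fence and passes clear above fences and boards.
- block_mid (a point): Centre of the setting block, the hand tool: an upright beech block with a steel sole, 40 mm (its x) by 16 mm (its y) by 68 mm high, 0.15 kg; this point is 34 mm above its sole. z up.
- pad_top (a point): Centre of the upper face of the fixed square cork pad, 80 x 80 mm, 4 mm thick, on which the block stands at the start.
- board_a_mid (a point): Centre of a loose flat wooden cover board, 84 mm (its x) by 48 mm (its y), 8 mm thick, 0.06 kg; this point is 4 mm above its underside. It lies in one of the three bays, its x roughly along the corner's x. It may be absent.
- board_b_mid (a point): Centre of a loose flat wooden cover board, 76 mm (its x) by 44 mm (its y), 8 mm thick, 0.06 kg; this point is 4 mm above its underside. It lies in one of the three bays, its x roughly along the corner's x. It may be absent.
- board_c_mid (a point): Centre of a loose flat wooden cover board, 70 mm (its x) by 40 mm (its y), 8 mm thick, 0.06 kg; this point is 4 mm above its underside. It lies in one of the three bays, its x roughly along the corner's x. It may be absent.
- loupe_mid (a point): Bystander, loose: black stand loupe, 40 mm wide, 37 mm high; its centre. Leave it alone.
- tape_mid (a point): Bystander, loose: roll of linen tape, 73 mm wide, 19 mm high; its centre. Leave it alone.
- tin_mid (a point): Bystander, loose: round red and white tin, 62 mm wide, 21 mm high; its centre. Leave it alone.
Mind the look-alikes: they are no part of the job. Several things look just like the part that bears block_mid: the one meant starts farthest to the robot's right.

How it is judged (in metres and radians):
On the way, in this order (a step that is already met when the one before it is completed fails the run):
1. the marking head is at its left-hand stop (value of joint head above 0.395 m), for 0.2 s.
2. every board is square in the corner of a bay while the head is at its left-hand stop (((x of board_a_mid in the frame of jig_corner0 between -0.0445 and -0.038 m and y of board_a_mid in the frame of jig_corner0 between -0.0265 and -0.02 m) or (x of board_a_mid in the frame of jig_corner1 between -0.0445 and -0.038 m and y of board_a_mid in the frame of jig_corner1 between -0.0265 and -0.02 m) or (x of board_a_mid in the frame of jig_corner2 between -0.0445 and -0.038 m and y of board_a_mid in the frame of jig_corner2 between -0.0265 and -0.02 m)) and angle between the x axis of each of board_a_mid, board_b_mid, board_c_mid and the x axis of jig_corner0, either way round below 0.035 rad and z of each of board_a_mid, board_b_mid, board_c_mid in the frame of jig_corner0 below 0.0065 m and angle between each of board_a_mid, board_b_mid, board_c_mid's own z axis and vertical below 0.06 rad and ((x of board_b_mid in the frame of jig_corner0 between -0.0405 and -0.034 m and y of board_b_mid in the frame of jig_corner0 between -0.0245 and -0.018 m) or (x of board_b_mid in the frame of jig_corner1 between -0.0405 and -0.034 m and y of board_b_mid in the frame of jig_corner1 between -0.0245 and -0.018 m) or (x of board_b_mid in the frame of jig_corner2 between -0.0405 and -0.034 m and y of board_b_mid in the frame of jig_corner2 between -0.0245 and -0.018 m)) and ((x of board_c_mid in the frame of jig_corner0 between -0.0375 and -0.031 m and y of board_c_mid in the frame of jig_corner0 between -0.0225 and -0.016 m) or (x of board_c_mid in the frame of jig_corner1 between -0.0375 and -0.031 m and y of board_c_mid in the frame of jig_corner1 between -0.0225 and -0.016 m) or (x of board_c_mid in the frame of jig_corner2 between -0.0375 and -0.031 m and y of board_c_mid in the frame of jig_corner2 between -0.0225 and -0.016 m)) and value of joint head above 0.385 m), for 0.2 s.
3. the marking head is at its right-hand stop, with every board square in its corner (((x of board_a_mid in the frame of jig_corner0 between -0.0445 and -0.038 m and y of board_a_mid in the frame of jig_corner0 between -0.0265 and -0.02 m) or (x of board_a_mid in the frame of jig_corner1 between -0.0445 and -0.038 m and y of board_a_mid in the frame of jig_corner1 between -0.0265 and -0.02 m) or (x of board_a_mid in the frame of jig_corner2 between -0.0445 and -0.038 m and y of board_a_mid in the frame of jig_corner2 between -0.0265 and -0.02 m)) and angle between the x axis of each of board_a_mid, board_b_mid, board_c_mid and the x axis of jig_corner0, either way round below 0.035 rad and z of each of board_a_mid, board_b_mid, board_c_mid in the frame of jig_corner0 below 0.0065 m and angle between each of board_a_mid, board_b_mid, board_c_mid's own z axis and vertical below 0.06 rad and ((x of board_b_mid in the frame of jig_corner0 between -0.0405 and -0.034 m and y of board_b_mid in the frame of jig_corner0 between -0.0245 and -0.018 m) or (x of board_b_mid in the frame of jig_corner1 between -0.0405 and -0.034 m and y of board_b_mid in the frame of jig_corner1 between -0.0245 and -0.018 m) or (x of board_b_mid in the frame of jig_corner2 between -0.0405 and -0.034 m and y of board_b_mid in the frame of jig_corner2 between -0.0245 and -0.018 m)) and ((x of board_c_mid in the frame of jig_corner0 between -0.0375 and -0.031 m and y of board_c_mid in the frame of jig_corner0 between -0.0225 and -0.016 m) or (x of board_c_mid in the frame of jig_corner1 between -0.0375 and -0.031 m and y of board_c_mid in the frame of jig_corner1 between -0.0225 and -0.016 m) or (x of board_c_mid in the frame of jig_corner2 between -0.0375 and -0.031 m and y of board_c_mid in the frame of jig_corner2 between -0.0225 and -0.016 m)) and value of joint head below 0.005 m), for 0.2 s.
At the end, for the whole second after the job is handed in: Every board lies flat within 2.5 mm of the back fence and of the side fence of its bay and within 2 degrees of square; the head is within 5 mm of its left-hand stop; the block stands upright with its centre within 20 mm of the pad's centre (((x of board_a_mid in the frame of jig_corner0 between -0.0445 and -0.038 m and y of board_a_mid in the frame of jig_corner0 between -0.0265 and -0.02 m) or (x of board_a_mid in the frame of jig_corner1 between -0.0445 and -0.038 m and y of board_a_mid in the frame of jig_corner1 between -0.0265 and -0.02 m) or (x of board_a_mid in the frame of jig_corner2 between -0.0445 and -0.038 m and y of board_a_mid in the frame of jig_corner2 between -0.0265 and -0.02 m)) and angle between the x axis of each of board_a_mid, board_b_mid, board_c_mid and the x axis of jig_corner0, either way round below 0.035 rad and z of each of board_a_mid, board_b_mid, board_c_mid in the frame of jig_corner0 below 0.0065 m and angle between each of board_a_mid, board_b_mid, board_c_mid's own z axis and vertical below 0.06 rad and ((x of board_b_mid in the frame of jig_corner0 between -0.0405 and -0.034 m and y of board_b_mid in the frame of jig_corner0 between -0.0245 and -0.018 m) or (x of board_b_mid in the frame of jig_corner1 between -0.0405 and -0.034 m and y of board_b_mid in the frame of jig_corner1 between -0.0245 and -0.018 m) or (x of board_b_mid in the frame of jig_corner2 between -0.0405 and -0.034 m and y of board_b_mid in the frame of jig_corner2 between -0.0245 and -0.018 m)) and ((x of board_c_mid in the frame of jig_corner0 between -0.0375 and -0.031 m and y of board_c_mid in the frame of jig_corner0 between -0.0225 and -0.016 m) or (x of board_c_mid in the frame of jig_corner1 between -0.0375 and -0.031 m and y of board_c_mid in the frame of jig_corner1 between -0.0225 and -0.016 m) or (x of board_c_mid in the frame of jig_corner2 between -0.0375 and -0.031 m and y of board_c_mid in the frame of jig_corner2 between -0.0225 and -0.016 m)) and value of joint head above 0.395 m and horizontal distance between block_mid and pad_top below 0.02 m and angle between block_mid's own z axis and vertical below 0.1 rad and z of block_mid in the frame of pad_top below 0.037 m); the robot touches nothing.
It fails at once if the gripper itself pushes or grips a board (boards are moved with the block only) (contact force between the fingers and board_a above 1.5 N or contact force between the fingers and board_b above 1.5 N or contact force between the fingers and board_c above 1.5 N).
It fails at once if a bystander (loupe, tape, tin) is disturbed (distance of any of loupe_mid, tape_mid, tin_mid from where it was at the start of the episode above 0.02 m).
Of board_a, board_b, board_c only 2 to 3 are there at a start; the rules pass over those that are not, and their reading is None.
At some moment in a run one of board_a, board_b, board_c may be knocked a few centimetres aside while the robot is not near it.
It also fails if it takes over 210 s, if anything falls off the work surface, if the arm or the gripper's body presses on something with over 40 N, if the wrist force passes 120 N, or if a joint passes its speed limit or range.

### The arm

A 6-joint arm with a two-finger parallel gripper is mounted at the origin on a cart in front of the work surface, level with it; the furniture and walls round the work are solid. World frame = base frame: x ahead of the robot, y to its left, z up, the work surface at z = 0. Lengths are in mm, angles in degrees, forces in N, time in s.
With the tool pointing down it reaches from about 350 to 850 mm from the base axis. Payload 8.1 kg.
Tool frame: the origin (TCP) lies midway between the tips of the shut fingers; the grasp point (between the pads) lies 19 mm behind it; z points along the fingers, y is the line along which they close (so a half turn about z gives the same grasp; the last joint's range is limited). The gripper opens to 85 mm and grips with 20 to 120 N. Pads are 22 mm wide; open, the fingers measure 114 mm over their backs; the gripper's body (76 mm by 85 mm) begins 54 mm behind the grasp point. The pads swing forward as they close: fully open they stand 13 mm farther back than shut.
Start: joints at [67.701, 7.471, 85.268, -0, 87.261, -4.893], TCP at [179.467, 572.535, 231.292] pointing down, gripper open.
Joint ranges: [-169.43, 169.43], [-51.17, 129.36], [1.28, 143.12], [-76.62, 256.62], [0, 156.53], [-152.29, 152.29]. Speed limits (degrees/s): [136.94, 136.94, 159.86, 180, 180, 180].

### API

Orientations are given as [roll, pitch, yaw] about the fixed x, y, z axes, in that order (R = Rz(yaw) Ry(pitch) Rx(roll)).
In Python, from bench import sense, snapshot, camera_params, hand_in, masks_of, pinpoint gives the robot as it stands.
- The arm moves only by the tool step_arm, never from a script. Its argument "targets" is a list of rows, each an object with "angular": the turn, a rotation vector about the tool's x, y, z scaled (see below), a list of three; "dp": the shift along the tool's x, y, z scaled (see below), a list of three; "fingers": the closure, from 0 (fully open) to 1 (shut). A call has exactly 8 rows; each row is the pose to reach, as a shift and turn from the pose commanded when the call began, along the tool's axes at that moment, turning the shorter way round; what a row does not reach only later rows make up. The controller multiplies each number of a shift by 0.2 m and each number of a turn by 180 degrees. A row lasts 1/8 s, in which the tool goes at most 62.5 mm and 10.7 degrees, less where a joint would pass 70% of its speed; a pose out of reach is approached as far as the arm can. A call with a number of a shift or a turn outside -1 to 1 is refused whole. A call with a gripper value outside its range is refused whole. The fingers move at their own pace and stop on an object; "newtons" is the grip in N (left out, the last holds). Time passes only in rows, so rows that repeat a pose let the fingers close, or fill a call up. It gives the time, the measured TCP pose, the force, the opening and the grip force at its end, in the units of the state.
- sense(): the state, without advancing time (a new reading comes with each control period).
- snapshot(name): name is "side" or "top" or "wrist"; returns the picture (480x640x3 uint8, blue, green, red); there is no depth.
- camera_params(name): a dict with "vfov" (degrees; the focal length in pixels is half the picture's height over the tangent of half this angle, whatever the lens; pixels are square), "cx", "cy" (the principal point, pixels), "R" (3x3) and "t" (3): a world point X has camera coordinates R X + t. Camera axes: x right, y down, z forward; pixel columns grow to the right and rows downward; lengths in mm; the calibration is good to about 2 mm. A picture is of the moment at which its call begins: read the wrist's pose just before it. camera_params takes no time and is no camera call; for the wrist camera it gives the pose at the moment of the call.
- hand_in(): hands the job in; it is judged then, once.
Trained networks look in the newest picture that a camera, given by its name, has taken for a name from the list of things; names that differ only in an ending like _2 or _b are one class to them, and where a whole thing is asked for, a point or a joint stands for the part that bears it (a point fixed in the world has none). Each returns a list of dicts, best first, with "conf" (0 to 1); they miss things now and then, are a little off and sometimes report something else, mostly with a low value. They report only what shows in the picture. A call takes as long as a camera call. They do not tell look-alikes from the thing itself.
- masks_of(camera, label): "pixels" (480x640 bool, what is visible of it) and "at" ([column, row] in pixels, amid what is visible of it).
- pinpoint(camera, label): "at" ([column, row] in pixels: a listed point, or the origin of a listed thing).
The state is a dict: "time": time; "joint_pos": joint angles; "qd": joint speeds; "joint_efforts": joint torques, N m; "tool_pos": TCP position; "tcp_rot": TCP orientation; "ft_force": force on the tool from outside, world axes, zero at the start; "wrist_torque": the same for the moment, N m; "finger_gap": finger opening in mm; "grip_force": force on a finger pad.
Only numpy, scipy, OpenCV 4.12 (cv2) and the standard library are available. Lean on these libraries where they do the work, as an engineer would, in place of code of your own. Each camera call takes 0.05 s, during which the arm holds its last target. There are 200 camera calls.

## Working session

There is one attempt and no reset: what is moved stays moved. The work goes in short steps, Python scripts to look and compute and a tool call to move; the robot and the scene stay as the last step left them, time stands still between calls to the robot, and variables do not carry over. Pictures are saved under pics/ and viewed, at most 14 in all, crops included, and the job is handed in when it is done.

Besides the shell and the picture viewer there is one more tool, called after ">>>" in YAML: its name, and indented under it one key for each argument. step_arm: Moves the arm, as the interface text tells. Its arguments: {"type":"object","properties":{"targets":{"type":"array","items":{"type":"object","properties":{"angular":{"type":"array","items":{"type":"number","minimum":-1,"maximum":1}},"dp":{"type":"array","items":{"type":"number","minimum":-1,"maximum":1}},"fingers":{"type":"number"}}}},"newtons":{"type":"number"}},"required":["targets"]}

```bash
mkdir -p pics; ls; cat > h.py <<'E'
import numpy as np, cv2
from bench import *
from scipy.spatial.transform import Rotation as Ro
def ray(cam,px,P=None):
    P=P or camera_params(cam); f=240/np.tan(np.radians(P["vfov"])/2)
    R=np.array(P["R"]);t=np.array(P["t"])
    d=R.T@np.array([(px[0]-P["cx"])/f,(px[1]-P["cy"])/f,1]); return -R.T@t,d
def at_z(cam,px,z,P=None):
    c,d=ray(cam,px,P); return c+d*(z-c[2])/d[2]
def tri(rs):
    A=np.zeros((3,3));b=np.zeros(3)
    for c,d in rs:
        d=d/np.linalg.norm(d);M=np.eye(3)-np.outer(d,d);A+=M;b+=M@c
    return np.linalg.solve(A,b)
def proj(cam,X,P=None):
    P=P or camera_params(cam); f=240/np.tan(np.radians(P["vfov"])/2)
    q=np.array(P["R"])@np.array(X)+np.array(P["t"]); return q[:2]/q[2]*f+[P["cx"],P["cy"]]
E
python3 - <<'E'
from h import *
s=sense();print(s)
for c in("side","top"):
    cv2.imwrite(f"pics/{c}0.png",snapshot(c))
    P=camera_params(c);print(c,P, at_z(c,(320,240),0))
    for n in ["jig_corner0","jig_corner1","jig_corner2","head_grip","block_mid","pad_top","board_a_mid","board_b_mid","board_c_mid","loupe_mid","tape_mid","tin_mid"]:
        print(c,n,[(np.round(p["at"]).tolist(),round(p["conf"],2),np.round(at_z(c,p["at"],{"h":62,"b":12 if n[1]=='o' else 38,"p":4,"j":8}.get(n[0],15))).tolist()) for p in pinpoint(c,n)])
E
```

```text
pics
{'time': 0.0, 'joint_pos': array([ 6.76997546e+01,  7.51414389e+00,  8.53302462e+01,  9.91617706e-04,
        8.72612745e+01, -4.89278052e+00]), 'qd': array([ 0.01927664,  0.02663881,  0.04731208,  0.03863629,  0.02600363,
       -0.0209421 ]), 'joint_efforts': array([ 5.34266001e-04, -5.69392204e+01, -5.00550950e+01, -1.98651405e-04,
        1.44200778e-02, -5.42235125e-05]), 'tool_pos': array([179.25841551, 572.01700539, 230.24521516]), 'tcp_rot': array([-1.79894805e+02, -9.99906267e-03,  1.62592478e+02]), 'ft_force': array([-0.71454685, -0.1151276 ,  0.00815192]), 'wrist_torque': array([ 0.04628528, -0.02659535,  0.04042136]), 'grip_force': 0.0, 'finger_gap': 85.51197088721244}
side {'vfov': 57.10829947232422, 'cx': 322.8680451370953, 'cy': 242.1656864746769, 'R': array([[ 0.96832719, -0.24938516, -0.01222677],
       [-0.15448347, -0.5599283 , -0.81401177],
       [ 0.19615634,  0.79011856, -0.58071968]]), 't': array([-566.80343283,  135.14229843,  976.08208021])} [599.71150218  86.08514221   0.        ]
side jig_corner0 [([324.0, 238.0], 0.85, [609.0, 80.0, 8.0]), ([312.0, 
[... 2310 characters left out ...]
]), ([428.0, 294.0], 0.52, [476.0, -309.0, 38.0]), ([422.0, 250.0], 0.47, [588.0, -297.0, 38.0])]
top pad_top [([468.0, 282.0], 0.71, [512.0, -421.0, 4.0])]
top board_a_mid [([294.0, 263.0], 0.8, [555.0, 34.0, 12.0]), ([278.0, 234.0], 0.23, [632.0, 76.0, 12.0])]
top board_b_mid [([295.0, 242.0], 0.24, [610.0, 32.0, 12.0])]
top board_c_mid [([239.0, 262.0], 0.74, [556.0, 177.0, 12.0])]
top loupe_mid [([172.0, 277.0], 0.5, [514.0, 348.0, 15.0]), ([227.0, 243.0], 0.2, [605.0, 210.0, 15.0]), ([295.0, 262.0], 0.17, [558.0, 29.0, 15.0])]
top tape_mid [([450.0, 219.0], 0.77, [678.0, -378.0, 15.0])]
top tin_mid [([281.0, 243.0], 0.67, [606.0, 66.0, 15.0]), ([283.0, 192.0], 0.6, [745.0, 64.0, 15.0])]
```

View pics/side0.png

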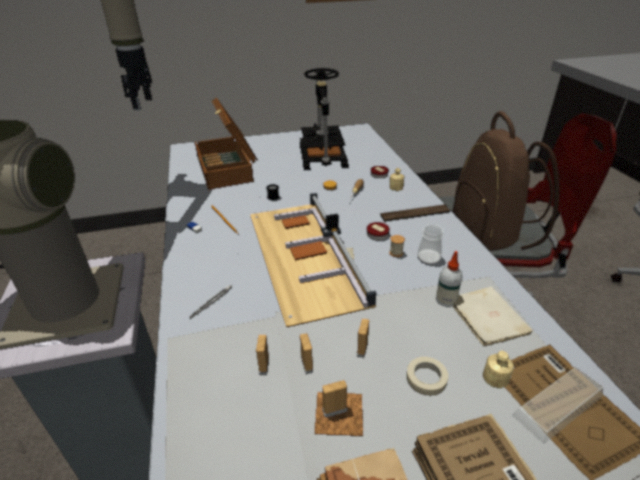

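View pics/top0.png

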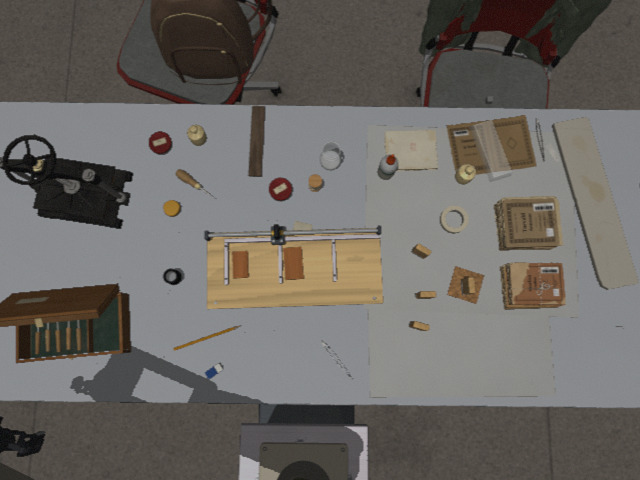

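Two boards show: left bay near (239,263) and middle bay near (294,262). The right bay is empty. The head grip is at (278,234), and the block is on the pad near (468,284). Next I'll bring the wrist camera over the jig.

```bash
cat >> h.py <<'E'
def plan(*wps,start=None):
    """wps: (x,y,z,yaw) tool down; prints dp, angular for each successive call"""
    s=sense(); p=np.array(s["tool_pos"]);R=Ro.from_euler("xyz",s["tcp_rot"],degrees=True)
    if start is not None: p=np.array(start[:3]);R=Ro.from_euler("xyz",[180,0,start[3]],degrees=True)
    for w in wps:
        q=np.array(w[:3]);Q=Ro.from_euler("xyz",[180,0,w[3]],degrees=True)
        print(w,"dp",np.round(R.inv().apply(q-p)/200,3).tolist(),"ang",np.round((R.inv()*Q).as_rotvec(degrees=True)/180,4).tolist())
        p,R=q,Q
E
python3 - <<'E'
from h import *
P=camera_params("wrist");s=sense();R=Ro.from_euler("xyz",s["tcp_rot"],degrees=True)
c=-np.array(P["R"]).T@P["t"];print(P["vfov"],"cam in tool",R.inv().apply(c-s["tool_pos"]),"axis",R.inv().apply(np.array(P["R"])[2]))
plan((290,420,300,182.7),(410,290,330,182.7),(500,140,330,182.7))
E
```

```text
61.40901984234575 cam in tool [  76.48806352    0.57782485 -143.27062556] axis [-3.01987907e-01  9.82084287e-05  9.53311751e-01]
(290, 420, 300, 182.7) dp [-0.756, -0.562, -0.344] ang [-0.0, 0.0, -0.1117]
(410, 290, 330, 182.7) dp [-0.569, -0.678, -0.15] ang [0.0, 0.0, 0.0]
(500, 140, 330, 182.7) dp [-0.414, -0.77, -0.0] ang [0.0, 0.0, 0.0]
```

>>> step_arm:
  targets:
    - {"dp": [-0.756,-0.562,-0.344],"angular": [0,0,-0.1117],"fingers": 0}
    - {"dp": [-0.756,-0.562,-0.344],"angular": [0,0,-0.1117],"fingers": 0}
    - {"dp": [-0.756,-0.562,-0.344],"angular": [0,0,-0.1117],"fingers": 0}
    - {"dp": [-0.756,-0.562,-0.344],"angular": [0,0,-0.1117],"fingers": 0}
    - {"dp": [-0.756,-0.562,-0.344],"angular": [0,0,-0.1117],"fingers": 0}
    - {"dp": [-0.756,-0.562,-0.344],"angular": [0,0,-0.1117],"fingers": 0}
    - {"dp": [-0.756,-0.562,-0.344],"angular": [0,0,-0.1117],"fingers": 0}
    - {"dp": [-0.756,-0.562,-0.344],"angular": [0,0,-0.1117],"fingers": 0}

```text
time: 2.3
tool_pos: [289.4, 420.6, 299.4]
tcp_rot: [-180.0, -0.0, -177.2]
ft_force: [0.1, -0.4, 0.5]
finger_gap: 85.4
grip_force: 0.0
```

>>> step_arm:
  targets:
    - {"dp": [-0.569,-0.678,-0.15]}
    - {"dp": [-0.569,-0.678,-0.15]}
    - {"dp": [-0.569,-0.678,-0.15]}
    - {"dp": [-0.569,-0.678,-0.15]}
    - {"dp": [-0.569,-0.678,-0.15]}
    - {"dp": [-0.569,-0.678,-0.15]}
    - {"dp": [-0.569,-0.678,-0.15]}
    - {"dp": [-0.569,-0.678,-0.15]}

```text
validation failed for argument at $.ta...
```

>>> step_arm:
  targets:
    - {"dp": [-0.414,-0.77,0]}
    - {"dp": [-0.414,-0.77,0]}
    - {"dp": [-0.414,-0.77,0]}
    - {"dp": [-0.414,-0.77,0]}
    - {"dp": [-0.414,-0.77,0]}
    - {"dp": [-0.414,-0.77,0]}
    - {"dp": [-0.414,-0.77,0]}
    - {"dp": [-0.414,-0.77,0]}

```text
validation failed for argument at $.ta...
```

>>> step_arm:
  targets:
    - {"dp": [-0.569,-0.678,-0.15],"angular": [0,0,0],"fingers": 0}
    - {"dp": [-0.569,-0.678,-0.15],"angular": [0,0,0],"fingers": 0}
    - {"dp": [-0.569,-0.678,-0.15],"angular": [0,0,0],"fingers": 0}
    - {"dp": [-0.569,-0.678,-0.15],"angular": [0,0,0],"fingers": 0}
    - {"dp": [-0.569,-0.678,-0.15],"angular": [0,0,0],"fingers": 0}
    - {"dp": [-0.569,-0.678,-0.15],"angular": [0,0,0],"fingers": 0}
    - {"dp": [-0.569,-0.678,-0.15],"angular": [0,0,0],"fingers": 0}
    - {"dp": [-0.569,-0.678,-0.15],"angular": [0,0,0],"fingers": 0}

```text
time: 3.3
tool_pos: [409.7, 290.6, 330.0]
tcp_rot: [-180.0, -0.0, -177.2]
ft_force: [-0.6, 0.4, 0.1]
finger_gap: 85.4
grip_force: 0.0
```

>>> step_arm:
  targets:
    - {"dp": [-0.414,-0.77,0],"angular": [0,0,0],"fingers": 0}
    - {"dp": [-0.414,-0.77,0],"angular": [0,0,0],"fingers": 0}
    - {"dp": [-0.414,-0.77,0],"angular": [0,0,0],"fingers": 0}
    - {"dp": [-0.414,-0.77,0],"angular": [0,0,0],"fingers": 0}
    - {"dp": [-0.414,-0.77,0],"angular": [0,0,0],"fingers": 0}
    - {"dp": [-0.414,-0.77,0],"angular": [0,0,0],"fingers": 0}
    - {"dp": [-0.414,-0.77,0],"angular": [0,0,0],"fingers": 0}
    - {"dp": [-0.414,-0.77,0],"angular": [0,0,0],"fingers": 0}

```text
time: 4.3
tool_pos: [499.9, 140.7, 330.2]
tcp_rot: [180.0, 0.0, -177.2]
ft_force: [-0.1, -0.4, 0.5]
finger_gap: 85.4
grip_force: 0.0
```

```bash
cat >> h.py <<'E'
def look(names,cam="wrist",save=None):
    P=camera_params(cam);im=snapshot(cam)
    if save: cv2.imwrite(f"pics/{save}.png",im)
    for n in names:
        z={"h":62,"p":4,"j":8,"t":10,"l":18}.get(n[0],12 if n[1]=='o' else 38)
        print(n,[(np.round(p["at"],1).tolist(),round(p["conf"],2),np.round(at_z(cam,p["at"],z,P),1).tolist()) for p in pinpoint(cam,n)])
    return im,P
def rects(cam,name,P,z):
    for m in masks_of(cam,name):
        c=max(cv2.findContours(m["pixels"].astype(np.uint8),0,2)[0],key=len)
        w=np.array([at_z(cam,p[0],z,P)[:2] for p in c]).astype(np.float32)
        print(name,round(m["conf"],2),"rect c,size,ang",cv2.minAreaRect(w))
E
python3 - <<'E'
from h import *
im,P=look(["jig_corner0","head_grip","board_a_mid","board_b_mid","board_c_mid","loupe_mid","tin_mid"],save="w1")
for n in "abc": rects("wrist",f"board_{n}_mid",P,16)
rects("wrist","head_grip",P,40)
print(sense()["tool_pos"])
E
```

```text
jig_corner0 [([257.4, 273.7], 0.98, [613.8, 67.4, 8.0]), ([149.1, 272.4], 0.95, [618.8, -66.4, 8.0]), ([369.4, 274.5], 0.84, [608.0, 205.9, 8.0])]
head_grip [([372.5, 272.3], 0.73, [583.8, 201.1, 62.0]), ([261.7, 303.8], 0.59, [627.8, 80.4, 62.0]), ([349.1, 230.3], 0.19, [537.6, 172.2, 62.0])]
board_a_mid [([230.5, 231.6], 0.68, [560.0, 36.0, 12.0])]
board_b_mid []
board_c_mid [([347.4, 229.0], 0.94, [549.9, 174.3, 12.0])]
loupe_mid [([497.3, 209.5], 0.82, [516.5, 344.6, 18.0])]
tin_mid [([264.2, 376.5], 0.76, [761.0, 77.1, 10.0])]
board_a_mid 0.76 rect c,size,ang ((556.67431640625, 35.206275939941406), (84.87647247314453, 48.99066162109375), 5.195756912231445)
board_c_mid 0.92 rect c,size,ang ((551.5175170898438, 172.62510681152344), (69.7975845336914, 40.15863800048828), 3.1700522899627686)
head_grip 0.97 rect c,size,ang ((633.2161254882812, 76.55696105957031), (70.51271057128906, 35.126548767089844), 0.9011643528938293)
[500.14101752 139.98954304 330.07425079]
```

View pics/w1.png

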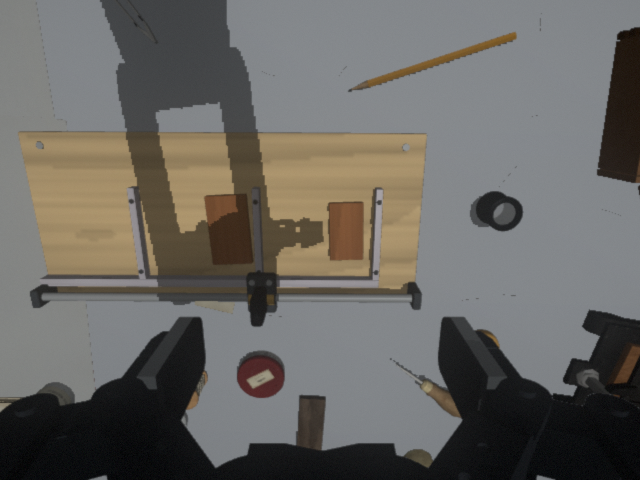

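Board a (85×49) lies in the middle bay at (230,231). Board c (70×40) is in the left bay at (347,230), and the head grip is at (261,300). Next: grip the head and slide it left.

```bash
python3 - <<'E'
from h import *
plan((628,79,150,182.8),(628,79,51,182.8),(628-8.0*.8,79+180*.8,51,182.8),(620,263,51,182.8))
E
```

```text
(628, 79, 150, 182.8) dp [-0.624, -0.335, 0.9] ang [-0.0, -0.0, -0.0006]
(628, 79, 51, 182.8) dp [0.0, -0.0, 0.495] ang [0.0, 0.0, 0.0]
(621.6, 223.0, 51, 182.8) dp [-0.003, 0.721, 0.0] ang [0.0, 0.0, 0.0]
(620, 263, 51, 182.8) dp [-0.002, 0.2, 0.0] ang [0.0, 0.0, 0.0]
```

>>> step_arm:
  targets:
    - {"dp": [-0.624,-0.335,0.9],"angular": [0,0,0],"fingers": 0}
    - {"dp": [-0.624,-0.335,0.9],"angular": [0,0,0],"fingers": 0}
    - {"dp": [-0.624,-0.335,0.9],"angular": [0,0,0],"fingers": 0}
    - {"dp": [-0.624,-0.335,0.9],"angular": [0,0,0],"fingers": 0}
    - {"dp": [-0.624,-0.335,0.9],"angular": [0,0,0],"fingers": 0}
    - {"dp": [-0.624,-0.335,0.9],"angular": [0,0,0],"fingers": 0}
    - {"dp": [-0.624,-0.335,0.9],"angular": [0,0,0],"fingers": 0}
    - {"dp": [-0.624,-0.335,0.9],"angular": [0,0,0],"fingers": 0}

```text
time: 5.9
tool_pos: [628.5, 79.5, 152.0]
tcp_rot: [-180.0, 0.2, -177.3]
ft_force: [0.5, 0.5, 0.9]
finger_gap: 85.5
grip_force: 0.0
```

```bash
python3 - <<'E'
from h import *
im,P=look(["jig_corner0","head_grip"],save="w2")
plan((628,79,51,182.8))
E
```

```text
jig_corner0 [([498.3, 203.7], 0.97, [607.0, 206.8, 8.0]), ([110.5, 202.4], 0.72, [619.8, -73.1, 8.0]), ([304.8, 204.6], 0.58, [614.5, 67.1, 8.0]), ([316.5, 248.3], 0.58, [647.4, 77.1, 8.0])]
head_grip [([316.0, 247.9], 0.61, [629.2, 76.6, 62.0])]
(628, 79, 51, 182.8) dp [0.001, -0.001, 0.5] ang [0.0, 0.0004, -0.0004]
```

>>> step_arm:
  newtons: 20
  targets:
    - {"dp": [0,0.01,0.5],"angular": [0,0,0],"fingers": 0}
    - {"dp": [0,0.01,0.5],"angular": [0,0,0],"fingers": 0}
    - {"dp": [0,0.01,0.5],"angular": [0,0,0],"fingers": 0}
    - {"dp": [0,0.01,0.5],"angular": [0,0,0],"fingers": 1}
    - {"dp": [0,0.01,0.5],"angular": [0,0,0],"fingers": 1}
    - {"dp": [0,0.01,0.5],"angular": [0,0,0],"fingers": 1}
    - {"dp": [0,0.01,0.5],"angular": [0,0,0],"fingers": 1}
    - {"dp": [0,0.01,0.5],"angular": [0,0,0],"fingers": 1}

```text
time: 7.05
tool_pos: [628.7, 80.8, 51.4]
tcp_rot: [-180.0, 0.1, -177.3]
ft_force: [-0.8, -0.6, 5.3]
finger_gap: 13.5
grip_force: 22.7
```

>>> step_arm:
  targets:
    - {"dp": [-0.001,0.1,0],"angular": [0,0,0],"fingers": 1}
    - {"dp": [-0.001,0.2,0],"angular": [0,0,0],"fingers": 1}
    - {"dp": [-0.001,0.3,0],"angular": [0,0,0],"fingers": 1}
    - {"dp": [-0.002,0.4,0],"angular": [0,0,0],"fingers": 1}
    - {"dp": [-0.002,0.5,0],"angular": [0,0,0],"fingers": 1}
    - {"dp": [-0.003,0.58,0],"angular": [0,0,0],"fingers": 1}
    - {"dp": [-0.003,0.64,0],"angular": [0,0,0],"fingers": 1}
    - {"dp": [-0.003,0.7,0],"angular": [0,0,0],"fingers": 1}

```text
time: 8.05
tool_pos: [622.6, 221.2, 51.4]
tcp_rot: [-180.0, 0.1, -177.3]
ft_force: [-1.4, -2.2, 7.0]
finger_gap: 13.5
grip_force: 22.7
```

>>> step_arm:
  targets:
    - {"dp": [0,0.03,0],"angular": [0,0,0],"fingers": 1}
    - {"dp": [0,0.06,0],"angular": [0,0,0],"fingers": 1}
    - {"dp": [0,0.09,0],"angular": [0,0,0],"fingers": 1}
    - {"dp": [0,0.12,0],"angular": [0,0,0],"fingers": 1}
    - {"dp": [0,0.14,0],"angular": [0,0,0],"fingers": 1}
    - {"dp": [0,0.16,0],"angular": [0,0,0],"fingers": 1}
    - {"dp": [0,0.18,0],"angular": [0,0,0],"fingers": 1}
    - {"dp": [0,0.2,0],"angular": [0,0,0],"fingers": 1}

```text
time: 9.05
tool_pos: [621.9, 236.2, 51.1]
tcp_rot: [-178.0, -0.4, -177.8]
ft_force: [-12.2, -112.6, 35.8]
finger_gap: 13.9
grip_force: 59.4
```

>>> step_arm:
  targets:
    - {"dp": [0,-0.11,0],"angular": [0,0,0],"fingers": 1}
    - {"dp": [0,-0.11,0],"angular": [0,0,0],"fingers": 1}
    - {"dp": [0,-0.11,0],"angular": [0,0,0],"fingers": 0.6}
    - {"dp": [0,-0.12,0],"angular": [0,0,0],"fingers": 0}
    - {"dp": [0,-0.12,0],"angular": [0,0,0],"fingers": 0}
    - {"dp": [0,-0.12,0],"angular": [0,0,0],"fingers": 0}
    - {"dp": [0,-0.12,-0.3],"angular": [0,0,0],"fingers": 0}
    - {"dp": [0,-0.12,-0.5],"angular": [0,0,0],"fingers": 0}

```text
time: 10.05
tool_pos: [621.5, 237.3, 152.3]
tcp_rot: [180.0, 0.1, -177.3]
ft_force: [0.6, 0.5, 0.9]
finger_gap: 85.5
grip_force: 0.0
```

```bash
python3 - <<'E'
from h import *
im,P=look(["jig_corner0","head_grip"],save="w3")
look(["head_grip"],cam="top")
plan((520,180,200,182.6),(500,-10,200,182.6),(500,-200,200,182.6),(495,-400,200,182.6))
E
```

```text
jig_corner0 [([281.0, 204.2], 0.91, [607.9, 207.8, 8.0]), ([86.8, 205.9], 0.91, [616.1, 67.1, 8.0])]
head_grip [([320.4, 249.6], 0.77, [623.1, 237.2, 62.0])]
head_grip [([214.6, 234.5], 0.69, [618.7, 232.7, 62.0]), ([281.2, 195.2], 0.16, [723.3, 66.6, 62.0])]
(520, 180, 200, 182.6) dp [0.517, -0.261, -0.252] ang [-0.0, -0.0001, 0.0007]
(500, -10, 200, 182.6) dp [0.143, -0.944, -0.0] ang [0.0, 0.0, 0.0]
(500, -200, 200, 182.6) dp [0.043, -0.949, -0.0] ang [0.0, 0.0, 0.0]
(495, -400, 200, 182.6) dp [0.07, -0.998, -0.0] ang [0.0, 0.0, 0.0]
```

View pics/w3.png

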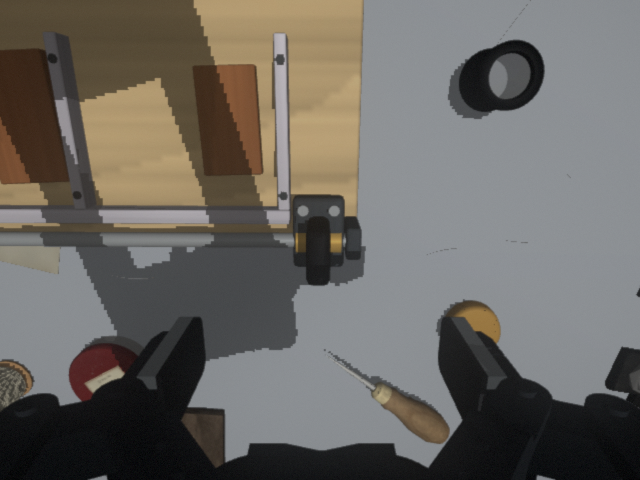

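The head is up against the left end bracket, with the grip at (318,250). Now over to the block.

>>> step_arm:
  targets:
    - {"dp": [0.517,-0.26,-0.4],"angular": [0,0,0],"fingers": 0}
    - {"dp": [0.517,-0.26,-0.4],"angular": [0,0,0],"fingers": 0}
    - {"dp": [0.517,-0.26,-0.4],"angular": [0,0,0],"fingers": 0}
    - {"dp": [0.66,-1,-0.4],"angular": [0,0,0],"fingers": 0}
    - {"dp": [0.66,-1,-0.4],"angular": [0,0,0],"fingers": 0}
    - {"dp": [0.66,-1,-0.4],"angular": [0,0,0],"fingers": 0}
    - {"dp": [0.66,-1,-0.4],"angular": [0,0,0],"fingers": 0}
    - {"dp": [0.66,-1,-0.4],"angular": [0,0,0],"fingers": 0}

```text
time: 11.3
tool_pos: [498.2, 31.5, 228.9]
tcp_rot: [180.0, -0.1, -177.3]
ft_force: [0.6, 0.7, -0.2]
finger_gap: 85.4
grip_force: 0.0
```

>>> step_arm:
  targets:
    - {"dp": [0,-1,0],"angular": [0,0,0],"fingers": 0}
    - {"dp": [0,-1,0],"angular": [0,0,0],"fingers": 0}
    - {"dp": [0,-1,0],"angular": [0,0,0],"fingers": 0}
    - {"dp": [0,-1,0],"angular": [0,0,0],"fingers": 0}
    - {"dp": [0,-1,0],"angular": [0,0,0],"fingers": 0}
    - {"dp": [0,-1,0],"angular": [0,0,0],"fingers": 0}
    - {"dp": [0,-1,0],"angular": [0,0,0],"fingers": 0}
    - {"dp": [0,-1,0],"angular": [0,0,0],"fingers": 0}

```text
time: 12.3
tool_pos: [508.3, -167.9, 230.2]
tcp_rot: [-180.0, 0.0, -177.2]
ft_force: [0.9, -0.4, 0.2]
finger_gap: 85.5
grip_force: 0.0
```

>>> step_arm:
  targets:
    - {"dp": [0,-1,0],"angular": [0,0,0],"fingers": 0}
    - {"dp": [0,-1,0],"angular": [0,0,0],"fingers": 0}
    - {"dp": [0,-1,0],"angular": [0,0,0],"fingers": 0}
    - {"dp": [0,-1,0],"angular": [0,0,0],"fingers": 0}
    - {"dp": [0,-1,0],"angular": [0,0,0],"fingers": 0}
    - {"dp": [0,-1,0],"angular": [0,0,0],"fingers": 0}
    - {"dp": [0,-1,0],"angular": [0,0,0],"fingers": 0}
    - {"dp": [0,-1,0],"angular": [0,0,0],"fingers": 0}

```text
time: 13.3
tool_pos: [517.9, -367.7, 230.5]
tcp_rot: [-180.0, 0.0, -177.2]
ft_force: [-0.2, -0.3, -0.1]
finger_gap: 85.9
grip_force: 0.0
```

```bash
python3 - <<'E'
from h import *
print(sense()["tool_pos"])
im,P=look(["block_mid","pad_top"],save="w4")
rects("wrist","pad_top",P,4);rects("wrist","block_mid",P,72)
E
```

```text
[ 517.88322742 -367.7032949   230.48458548]
block_mid [([268.7, 185.4], 0.98, [499.2, -412.4, 38.0]), ([403.4, 163.2], 0.83, [475.5, -302.3, 38.0]), ([436.1, 62.6], 0.72, [398.8, -285.8, 38.0]), ([395.3, 288.6], 0.67, [587.1, -297.2, 38.0])]
pad_top []
pad_top 0.62 rect c,size,ang ((506.83782958984375, -416.0814208984375), (81.58513641357422, 81.26807403564453), 72.91544342041016)
pad_top 0.56 rect c,size,ang ((559.7584228515625, -120.8462905883789), (224.04661560058594, 161.2548828125), 7.053160667419434)
block_mid 0.84 rect c,size,ang ((473.7785949707031, -308.4073486328125), (20.332307815551758, 47.230045318603516), 0.8163469433784485)
block_mid 0.84 rect c,size,ang ((575.2308349609375, -301.57220458984375), (59.286224365234375, 29.280717849731445), 58.397621154785156)
block_mid 0.76 rect c,size,ang ((496.60101318359375, -407.591552734375), (45.35746765136719, 21.935739517211914), 2.8605196475982666)
```

View pics/w4.png

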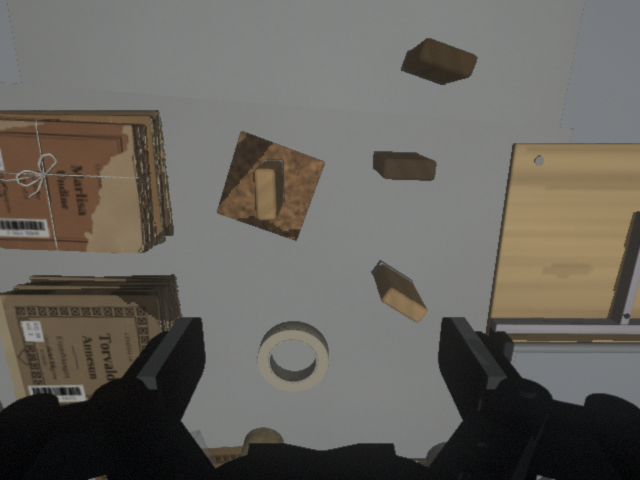

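The block on the pad is the bright one, with its top face near (266,193). The decoys stand to its right on the table. Next I'll measure its top face precisely.

```bash
python3 - <<'E'
from h import *
im=cv2.imread("pics/w4.png");P=camera_params("wrist")
hsv=cv2.cvtColor(im,cv2.COLOR_BGR2HSV)
r=hsv[160:225,240:290];print(r[25,26],r[8,35],r[40,10],r[3,34])
m=np.zeros((480,640),np.uint8);m[155:228,238:292]=(hsv[155:228,238:292,2]>135)
cs=cv2.findContours(m,0,2)[0];c=max(cs,key=cv2.contourArea);print(cv2.boundingRect(c),cv2.contourArea(c))
w=np.array([at_z("wrist",p[0],72,P)[:2] for p in c]).astype(np.float32);rc=cv2.minAreaRect(w);print(rc)
x,y=rc[0];print(at_z("wrist",np.mean(c[:,0],0),72,P))
E
```

```text
[ 17 104 132] [16 90 71] [ 14 116 121] [19 89 69]
(257, 171, 15, 16) 151.5
((487.9676818847656, -412.1343078613281), (10.882699012756348, 10.490299224853516), 4.828207492828369)
[ 488.41152525 -411.86222331   72.        ]
```

```bash
python3 - <<'E'
from h import *
P=camera_params("wrist");im=snapshot("wrist")
v=cv2.cvtColor(im,cv2.COLOR_BGR2HSV)[...,2]
m=min((m for m in masks_of("wrist","block_mid")),key=lambda m:abs(m["at"][0]-266)+abs(m["at"][1]-190))
k=(m["pixels"]&(v>100)).astype(np.uint8);k=cv2.morphologyEx(k,cv2.MORPH_CLOSE,np.ones((3,3)))
c=max(cv2.findContours(k,0,2)[0],key=cv2.contourArea);print(cv2.boundingRect(c))
w=np.array([at_z("wrist",p[0],72,P)[:2] for p in c]).astype(np.float32);print(cv2.minAreaRect(w))
look(["pad_top"],cam="top");look(["block_mid"],cam="side")
E
```

```text
(256, 170, 21, 51)
((500.6284484863281, -410.6338195800781), (38.14126205444336, 14.504937171936035), 3.200906276702881)
pad_top [([465.5, 285.5], 0.47, [502.2, -415.6, 4.0])]
block_mid [([362.3, 337.9], 0.88, [585.9, -298.5, 38.0]), ([260.8, 355.2], 0.62, [394.5, -290.0, 38.0]), ([307.1, 353.2], 0.58, [477.0, -307.3, 38.0])]
```

```bash
python3 - <<'E'
from h import *
plan((500.6,-410.6,130,183.2),(500.6,-410.6,40,183.2))
E
```

```text
(500.6, -410.6, 130, 183.2) dp [0.094, -0.205, 0.5] ang [0.0, -0.0, -0.0028]
(500.6, -410.6, 40, 183.2) dp [-0.0, -0.0, 0.45] ang [0.0, 0.0, 0.0]
```

>>> step_arm:
  newtons: 60
  targets:
    - {"dp": [0.094,-0.205,0.3],"angular": [0,0,-0.0028],"fingers": 0}
    - {"dp": [0.094,-0.205,0.5],"angular": [0,0,-0.0028],"fingers": 0}
    - {"dp": [0.094,-0.205,0.7],"angular": [0,0,-0.0028],"fingers": 0}
    - {"dp": [0.094,-0.205,0.95],"angular": [0,0,-0.0028],"fingers": 0}
    - {"dp": [0.094,-0.205,0.95],"angular": [0,0,-0.0028],"fingers": 0}
    - {"dp": [0.094,-0.205,0.95],"angular": [0,0,-0.0028],"fingers": 0.5}
    - {"dp": [0.094,-0.205,0.95],"angular": [0,0,-0.0028],"fingers": 1}
    - {"dp": [0.094,-0.205,0.95],"angular": [0,0,-0.0028],"fingers": 1}

```text
time: 14.85
tool_pos: [501.9, -411.7, 42.6]
tcp_rot: [-179.8, 0.1, -176.8]
ft_force: [-1.0, 0.6, -0.4]
finger_gap: 32.4
grip_force: 0.0
```

>>> step_arm:
  targets:
    - {"dp": [0,0,0],"angular": [0,0,0],"fingers": 1}
    - {"dp": [0,0,0],"angular": [0,0,0],"fingers": 1}
    - {"dp": [0,0,0],"angular": [0,0,0],"fingers": 1}
    - {"dp": [0,0,0],"angular": [0,0,0],"fingers": 1}
    - {"dp": [0,0,-0.5],"angular": [0,0,0],"fingers": 1}
    - {"dp": [0,0,-0.5],"angular": [0,0,0],"fingers": 1}
    - {"dp": [0,0,-0.5],"angular": [0,0,0],"fingers": 1}
    - {"dp": [0,0,-0.5],"angular": [0,0,0],"fingers": 1}

```text
time: 15.85
tool_pos: [500.2, -410.1, 139.0]
tcp_rot: [179.9, -0.1, -176.8]
ft_force: [-0.3, 0.5, -2.5]
finger_gap: 14.7
grip_force: 59.0
```

```bash
python3 - <<'E'
from h import *
look(["block_mid","pad_top"],save="w5"); look(["board_a_mid","board_c_mid"],cam="top")
# jig->world
J=lambda c,x,y:(c[0]+.99897*x-.0454*y, c[1]+.0454*x+.99897*y)
C0=(607.4,206.8);C1=(613.8,66.9)
a=J(C1,-58,-75);print(a,J(C0,-57,-72))
plan((500,-220,140,182.6),(540,-30,140,182.6),(*a,140,182.6))
E
```

```text
block_mid [([549.9, 82.1], 0.91, [398.5, -286.5, 38.0]), ([492.7, 212.3], 0.74, [474.7, -304.9, 38.0]), ([474.5, 368.2], 0.68, [586.5, -296.9, 38.0])]
pad_top [([310.3, 236.6], 0.91, [506.9, -417.2, 4.0])]
board_a_mid [([296.1, 261.0], 0.78, [560.3, 27.1, 12.0])]
board_c_mid [([235.6, 263.9], 0.96, [550.8, 184.5, 12.0])]
(559.26474, -10.655950000000004) (553.72751, 132.28636)
(500, -220, 140, 182.6) dp [-0.052, 0.949, -0.005] ang [0.0005, -0.0005, 0.0034]
(540, -30, 140, 182.6) dp [-0.243, 0.94, 0.0] ang [0.0, 0.0, 0.0]
(559.26474, -10.655950000000004, 140, 182.6) dp [-0.101, 0.092, 0.0] ang [0.0, 0.0, 0.0]
```

View pics/w5.png

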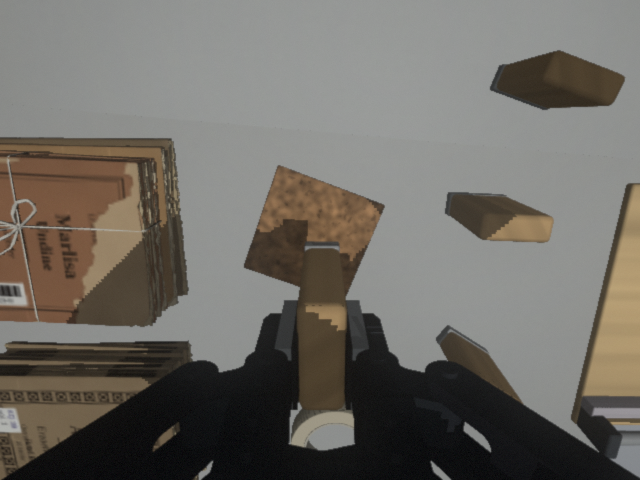

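The block is held cleanly. The now empty pad is centred at (312,230), about (507,-417).

>>> step_arm:
  targets:
    - {"dp": [-0.052,0.949,0],"angular": [0,0,0.0034],"fingers": 1}
    - {"dp": [-0.052,0.949,0],"angular": [0,0,0.0034],"fingers": 1}
    - {"dp": [-0.052,0.949,0],"angular": [0,0,0.0034],"fingers": 1}
    - {"dp": [-0.052,0.949,0],"angular": [0,0,0.0034],"fingers": 1}
    - {"dp": [-0.052,0.949,0],"angular": [0,0,0.0034],"fingers": 1}
    - {"dp": [-0.052,0.949,0],"angular": [0,0,0.0034],"fingers": 1}
    - {"dp": [-0.052,0.949,0],"angular": [0,0,0.0034],"fingers": 1}
    - {"dp": [-0.052,0.949,0],"angular": [0,0,0.0034],"fingers": 1}

```text
time: 17.15
tool_pos: [500.3, -221.3, 140.0]
tcp_rot: [180.0, -0.0, -177.5]
ft_force: [0.4, -0.7, -1.1]
finger_gap: 15.3
grip_force: 59.4
```

>>> step_arm:
  targets:
    - {"dp": [-0.243,0.94,0],"angular": [0,0,0],"fingers": 1}
    - {"dp": [-0.243,0.94,0],"angular": [0,0,0],"fingers": 1}
    - {"dp": [-0.243,0.94,0],"angular": [0,0,0],"fingers": 1}
    - {"dp": [-0.243,0.94,0],"angular": [0,0,0],"fingers": 1}
    - {"dp": [-0.243,0.94,0],"angular": [0,0,0],"fingers": 1}
    - {"dp": [-0.344,1,0],"angular": [0,0,0],"fingers": 1}
    - {"dp": [-0.344,1,0],"angular": [0,0,0],"fingers": 1}
    - {"dp": [-0.344,1,0],"angular": [0,0,0],"fingers": 1}

```text
time: 18.15
tool_pos: [559.7, -19.1, 139.8]
tcp_rot: [-180.0, -0.0, -177.5]
ft_force: [0.3, -0.2, -1.9]
finger_gap: 14.9
grip_force: 59.7
```

```bash
cat >> h.py <<'E'
C1=np.array((613.8,66.9));ux=np.array((.99897,.0454));uy=np.array((-.0454,.99897));C0=C1+140*uy;C2=C1-140*uy
J=lambda c,x,y:tuple(c+x*ux+y*uy)
def boards(cam="wrist",save=None):
    P=camera_params(cam);im=snapshot(cam)
    if save: cv2.imwrite(f"pics/{save}.png",im)
    for n in "abc":
      for m in masks_of(cam,f"board_{n}_mid"):
        c=max(cv2.findContours(m["pixels"].astype(np.uint8),0,2)[0],key=len)
        w=np.array([at_z(cam,p[0],16,P)[:2] for p in c]).astype(np.float32);r=cv2.minAreaRect(w)
        k=int(np.argmin([abs((np.array(r[0])-q)@uy+22) for q in (C0,C1,C2)]));d=np.array(r[0])-(C0,C1,C2)[k]
        print(n,round(m["conf"],2),"bay",k,"jig xy",round(d@ux,1),round(d@uy,1),"size",np.round(r[1],1),"ang",round((r[2]-2.6+45)%90-45,1))
E
python3 - <<'E'
from h import *
print(sense()["tool_pos"])
boards(save="w6")
look(["jig_corner0"])
E
```

```text
[559.70457578 -19.09971728 139.84801555]
a 0.96 bay 1 jig xy -58.6 -30.0 size [85.6 49. ] ang 2.0
b 0.74 bay 1 jig xy -58.5 -30.1 size [85.5 48.6] ang 2.5
c 0.68 bay 0 jig xy -57.6 -33.6 size [71.  43.8] ang 1.6
jig_corner0 [([618.6, 306.1], 0.91, [609.5, 207.7, 8.0]), ([432.1, 305.6], 0.56, [615.5, 67.8, 8.0]), ([244.4, 302.0], 0.56, [619.0, -73.0, 8.0])]
```

View pics/w6.png

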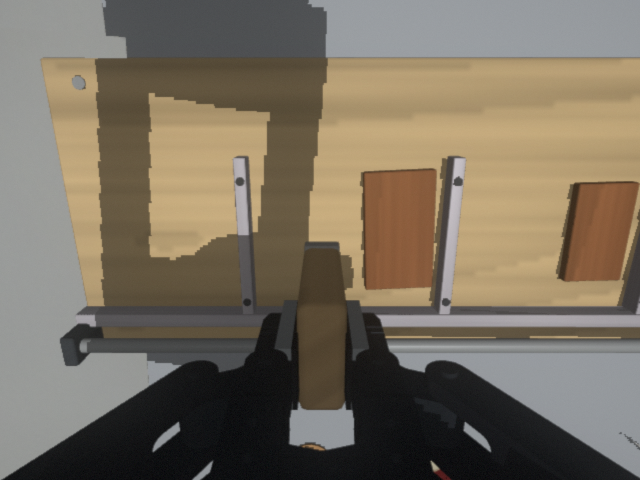

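Board a is at (400,230) in the middle bay, with the block in the gap to its right. Lower and push left.

>>> step_arm:
  targets:
    - {"dp": [0,0,0.25],"angular": [0,0,0],"fingers": 1}
    - {"dp": [0,0,0.4],"angular": [0,0,0],"fingers": 1}
    - {"dp": [0,0,0.45],"angular": [0,0,0],"fingers": 1}
    - {"dp": [0,0,0.469],"angular": [0,0,0],"fingers": 1}
    - {"dp": [0,0.04,0.469],"angular": [0,0,0],"fingers": 1}
    - {"dp": [0,0.08,0.469],"angular": [0,0,0],"fingers": 1}
    - {"dp": [0,0.105,0.469],"angular": [0,0,0],"fingers": 1}
    - {"dp": [0,0.125,0.469],"angular": [0,0,0],"fingers": 1}

```text
time: 19.45
tool_pos: [559.4, 7.9, 46.9]
tcp_rot: [-180.0, 0.1, -177.4]
ft_force: [-0.6, 0.0, -1.2]
finger_gap: 15.3
grip_force: 59.8
```

>>> step_arm:
  targets:
    - {"dp": [0,0,0],"angular": [0,0,0],"fingers": 1}
    - {"dp": [0,0.004,0],"angular": [0,0,0],"fingers": 1}
    - {"dp": [0,0.008,0],"angular": [0,0,0],"fingers": 1}
    - {"dp": [0,0.012,0],"angular": [0,0,0],"fingers": 1}
    - {"dp": [0,0.012,0],"angular": [0,0,0],"fingers": 1}
    - {"dp": [0,0.012,0],"angular": [0,0,0],"fingers": 1}
    - {"dp": [0,0.012,0],"angular": [0,0,0],"fingers": 1}
    - {"dp": [0,0.012,0],"angular": [0,0,0],"fingers": 1}

```text
time: 20.45
tool_pos: [558.9, 8.6, 46.3]
tcp_rot: [-179.9, -0.0, -177.4]
ft_force: [-0.3, -5.8, -1.0]
finger_gap: 15.0
grip_force: 59.8
```

>>> step_arm:
  targets:
    - {"dp": [0,-0.07,0],"angular": [0,0,0],"fingers": 1}
    - {"dp": [0.2,-0.07,0],"angular": [0,0,0],"fingers": 1}
    - {"dp": [0.385,-0.07,0],"angular": [0,0,0],"fingers": 1}
    - {"dp": [0.385,-0.07,0],"angular": [0,0,0],"fingers": 1}
    - {"dp": [0.385,0.16,0],"angular": [0,0,0],"fingers": 1}
    - {"dp": [0.385,0.16,0],"angular": [0,0,0],"fingers": 1}
    - {"dp": [0.32,0.16,0],"angular": [0,0,0],"fingers": 1}
    - {"dp": [0.29,0.16,0],"angular": [0,0,0],"fingers": 1}

```text
time: 21.45
tool_pos: [501.0, 38.4, 46.5]
tcp_rot: [-180.0, 0.0, -177.4]
ft_force: [-0.6, -0.5, -1.6]
finger_gap: 15.0
grip_force: 60.8
```

>>> step_arm:
  targets:
    - {"dp": [-0.02,0,0],"angular": [0,0,0],"fingers": 1}
    - {"dp": [-0.035,0,0],"angular": [0,0,0],"fingers": 1}
    - {"dp": [-0.045,0,0],"angular": [0,0,0],"fingers": 1}
    - {"dp": [-0.05,0,0],"angular": [0,0,0],"fingers": 1}
    - {"dp": [-0.055,0,0],"angular": [0,0,0],"fingers": 1}
    - {"dp": [-0.055,0,0],"angular": [0,0,0],"fingers": 1}
    - {"dp": [-0.055,0,0],"angular": [0,0,0],"fingers": 1}
    - {"dp": [-0.055,0,0],"angular": [0,0,0],"fingers": 1}

```text
time: 22.45
tool_pos: [510.5, 39.7, 46.4]
tcp_rot: [180.0, 0.0, -177.4]
ft_force: [0.7, -0.2, -0.9]
finger_gap: 15.3
grip_force: 60.8
```

```bash
cat >> h.py <<'E'
def where(k):
    d=np.array(sense()["tool_pos"])[:2]-(C0,C1,C2)[k];print("tcp jig",round(d@ux,1),round(d@uy,1),sense()["tool_pos"][2],sense()["ft_force"])
E
python3 -c "
from h import *
where(1);boards()"
```

```text
tcp jig -104.4 -22.5 46.350225612166575 [ 0.66549011 -0.21531399 -0.86822223]
a 0.74 bay 1 jig xy -24.3 -21.7 size [28.8 33.8] ang -1.4
c 0.82 bay 0 jig xy -58.6 -33.7 size [74.  44.4] ang 1.4
```

Not yet in contact with the fence; press on in small steps.

>>> step_arm:
  targets:
    - {"dp": [-0.005,0,0],"angular": [0,0,0],"fingers": 1}
    - {"dp": [-0.01,0,0],"angular": [0,0,0],"fingers": 1}
    - {"dp": [-0.015,0,0],"angular": [0,0,0],"fingers": 1}
    - {"dp": [-0.015,0,0],"angular": [0,0,0],"fingers": 1}
    - {"dp": [-0.015,0,0],"angular": [0,0,0],"fingers": 1}
    - {"dp": [-0.015,0,0],"angular": [0,0,0],"fingers": 1}
    - {"dp": [-0.015,0,0],"angular": [0,0,0],"fingers": 1}
    - {"dp": [-0.015,0,0],"angular": [0,0,0],"fingers": 1}

```text
time: 23.65
tool_pos: [512.3, 39.8, 45.8]
tcp_rot: [180.0, -0.2, -177.4]
ft_force: [-5.7, -0.2, 1.8]
finger_gap: 15.1
grip_force: 61.2
```

>>> step_arm:
  targets:
    - {"dp": [0.05,0,0],"angular": [0,0,0],"fingers": 1}
    - {"dp": [0.05,-0.24,0],"angular": [0,0,0],"fingers": 1}
    - {"dp": [0.05,-0.24,0],"angular": [0,0,0],"fingers": 1}
    - {"dp": [-0.15,-0.24,0],"angular": [0,0,0],"fingers": 1}
    - {"dp": [-0.28,-0.24,0],"angular": [0,0,0],"fingers": 1}
    - {"dp": [-0.28,-0.24,0],"angular": [0,0,0],"fingers": 1}
    - {"dp": [-0.28,-0.2,0],"angular": [0,0,0],"fingers": 1}
    - {"dp": [-0.28,-0.18,0],"angular": [0,0,0],"fingers": 1}

```text
time: 24.65
tool_pos: [570.0, 7.3, 46.0]
tcp_rot: [180.0, -0.1, -177.4]
ft_force: [-0.1, 0.1, -1.1]
finger_gap: 15.2
grip_force: 62.7
```

>>> step_arm:
  targets:
    - {"dp": [0,0.005,0],"angular": [0,0,0],"fingers": 1}
    - {"dp": [0,0.01,0],"angular": [0,0,0],"fingers": 1}
    - {"dp": [0,0.015,0],"angular": [0,0,0],"fingers": 1}
    - {"dp": [0,0.019,0],"angular": [0,0,0],"fingers": 1}
    - {"dp": [0,0.023,0],"angular": [0,0,0],"fingers": 1}
    - {"dp": [0,0.023,0],"angular": [0,0,0],"fingers": 1}
    - {"dp": [0,0.023,0],"angular": [0,0,0],"fingers": 1}
    - {"dp": [0,0.023,0],"angular": [0,0,0],"fingers": 1}

```text
time: 25.65
tool_pos: [570.9, 9.3, 46.4]
tcp_rot: [-179.9, -0.0, -177.4]
ft_force: [-2.1, -8.0, 0.6]
finger_gap: 14.9
grip_force: 62.9
```

```bash
python3 -c "
from h import *
where(1);boards()"
```

```text
tcp jig -45.5 -55.6 46.44270023046456 [-2.12020822 -8.00929212  0.57919859]
a 0.6 bay 1 jig xy -42.3 -23.5 size [84.6 48.1] ang 0.1
c 0.94 bay 0 jig xy -53.1 -55.4 size [67.5 12.1] ang 13.3
```

>>> step_arm:
  targets:
    - {"dp": [0,-0.05,0],"angular": [0,0,0],"fingers": 1}
    - {"dp": [0,-0.05,-0.2],"angular": [0,0,0],"fingers": 1}
    - {"dp": [0,-0.05,-0.4],"angular": [0,0,0],"fingers": 1}
    - {"dp": [0.058,0.25,-0.4],"angular": [0,0,0],"fingers": 1}
    - {"dp": [0.058,0.5,-0.4],"angular": [0,0,0],"fingers": 1}
    - {"dp": [0.058,0.578,-0.4],"angular": [0,0,0],"fingers": 1}
    - {"dp": [0.058,0.578,-0.4],"angular": [0,0,0],"fingers": 1}
    - {"dp": [0.058,0.578,-0.4],"angular": [0,0,0],"fingers": 1}

```text
time: 26.85
tool_pos: [554.2, 124.7, 126.1]
tcp_rot: [-180.0, -0.0, -177.4]
ft_force: [-0.4, 0.0, -1.3]
finger_gap: 15.2
grip_force: 62.7
```

```bash
python3 -c "
from h import *
where(0);boards(save='w7')"
```

```text
tcp jig -56.9 -79.5 126.05706126073416 [-0.4477245   0.03193328 -1.34135427]
a 0.68 bay 1 jig xy -42.0 -24.2 size [85.4 46.6] ang -0.1
b 0.38 bay 1 jig xy -63.1 30.8 size [386.4 236.9] ang -5.2
c 0.7 bay 0 jig xy -57.6 -31.6 size [70.8 40.8] ang 1.8
c 0.27 bay 0 jig xy 33.8 43.2 size [87.5 44.3] ang 19.0
```

View pics/w7.png

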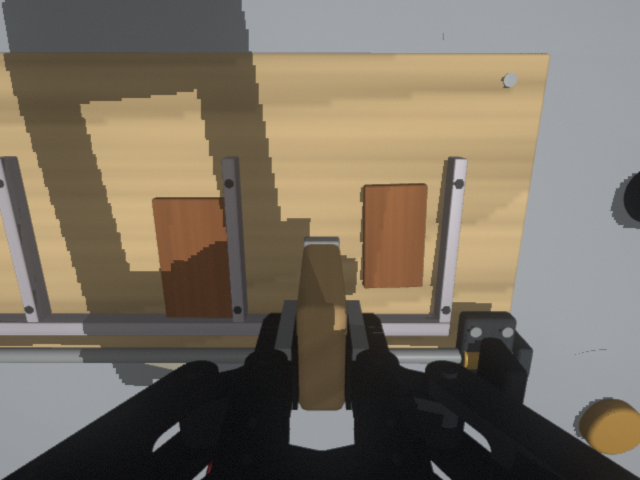

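Board a sits in its corner at (198,258) and board c is at (395,236). Same routine for c.

>>> step_arm:
  targets:
    - {"dp": [0,0,0.25],"angular": [0,0,0],"fingers": 1}
    - {"dp": [0,0,0.38],"angular": [0,0,0],"fingers": 1}
    - {"dp": [0,0,0.4],"angular": [0,0,0],"fingers": 1}
    - {"dp": [0,0,0.4],"angular": [0,0,0],"fingers": 1}
    - {"dp": [0,0.05,0.4],"angular": [0,0,0],"fingers": 1}
    - {"dp": [0,0.09,0.4],"angular": [0,0,0],"fingers": 1}
    - {"dp": [0,0.125,0.4],"angular": [0,0,0],"fingers": 1}
    - {"dp": [0,0.145,0.4],"angular": [0,0,0],"fingers": 1}

```text
time: 28.05
tool_pos: [552.8, 155.6, 46.5]
tcp_rot: [-180.0, 0.0, -177.4]
ft_force: [-0.0, 0.6, -1.8]
finger_gap: 15.3
grip_force: 63.1
```

>>> step_arm:
  targets:
    - {"dp": [0,0.005,0],"angular": [0,0,0],"fingers": 1}
    - {"dp": [0,0.01,0],"angular": [0,0,0],"fingers": 1}
    - {"dp": [0,0.013,0],"angular": [0,0,0],"fingers": 1}
    - {"dp": [0,0.016,0],"angular": [0,0,0],"fingers": 1}
    - {"dp": [0,0.019,0],"angular": [0,0,0],"fingers": 1}
    - {"dp": [0,0.021,0],"angular": [0,0,0],"fingers": 1}
    - {"dp": [0,0.021,0],"angular": [0,0,0],"fingers": 1}
    - {"dp": [0,0.021,0],"angular": [0,0,0],"fingers": 1}

```text
time: 29.05
tool_pos: [552.6, 156.7, 46.3]
tcp_rot: [-179.8, -0.0, -177.5]
ft_force: [-1.2, -10.7, 1.9]
finger_gap: 15.1
grip_force: 63.3
```

```bash
python3 -c "
from h import *
where(0)"
```

```text
tcp jig -57.0 -47.6 46.347508162622546 [ -1.20779488 -10.67674985   1.90238632]
```

>>> step_arm:
  targets:
    - {"dp": [0,-0.07,0],"angular": [0,0,0],"fingers": 1}
    - {"dp": [0.2,-0.07,0],"angular": [0,0,0],"fingers": 1}
    - {"dp": [0.345,-0.07,0],"angular": [0,0,0],"fingers": 1}
    - {"dp": [0.345,-0.07,0],"angular": [0,0,0],"fingers": 1}
    - {"dp": [0.345,0.135,0],"angular": [0,0,0],"fingers": 1}
    - {"dp": [0.345,0.135,0],"angular": [0,0,0],"fingers": 1}
    - {"dp": [0.3,0.135,0],"angular": [0,0,0],"fingers": 1}
    - {"dp": [0.26,0.135,0],"angular": [0,0,0],"fingers": 1}

```text
time: 30.05
tool_pos: [500.5, 183.1, 46.3]
tcp_rot: [-180.0, 0.0, -177.4]
ft_force: [-1.6, 0.1, -0.7]
finger_gap: 15.0
grip_force: 63.1
```

>>> step_arm:
  targets:
    - {"dp": [-0.03,0,0],"angular": [0,0,0],"fingers": 1}
    - {"dp": [-0.05,0,0],"angular": [0,0,0],"fingers": 1}
    - {"dp": [-0.07,0,0],"angular": [0,0,0],"fingers": 1}
    - {"dp": [-0.08,0,0],"angular": [0,0,0],"fingers": 1}
    - {"dp": [-0.09,0,0],"angular": [0,0,0],"fingers": 1}
    - {"dp": [-0.098,0,0],"angular": [0,0,0],"fingers": 1}
    - {"dp": [-0.104,0,0],"angular": [0,0,0],"fingers": 1}
    - {"dp": [-0.104,0,0],"angular": [0,0,0],"fingers": 1}

```text
time: 31.05
tool_pos: [520.3, 184.7, 46.4]
tcp_rot: [180.0, 0.0, -177.4]
ft_force: [-0.2, -0.7, -1.4]
finger_gap: 14.9
grip_force: 63.1
```

```bash
python3 -c "
from h import *
where(0);boards()"
```

```text
tcp jig -88.1 -18.1 46.377311210081615 [-0.21614764 -0.66664662 -1.40398535]
a 0.82 bay 1 jig xy -42.5 -26.1 size [86.3 42.9] ang -0.3
b 0.42 bay 0 jig xy -88.8 -57.5 size [160.2 221.2] ang 0.1
c 0.75 bay 0 jig xy -11.9 -17.8 size [20.4 33.8] ang 0.1
```

>>> step_arm:
  targets:
    - {"dp": [-0.005,0,0],"angular": [0,0,0],"fingers": 1}
    - {"dp": [-0.01,0,0],"angular": [0,0,0],"fingers": 1}
    - {"dp": [-0.014,0,0],"angular": [0,0,0],"fingers": 1}
    - {"dp": [-0.014,0,0],"angular": [0,0,0],"fingers": 1}
    - {"dp": [-0.014,0,0],"angular": [0,0,0],"fingers": 1}
    - {"dp": [-0.014,0,0],"angular": [0,0,0],"fingers": 1}
    - {"dp": [-0.014,0,0],"angular": [0,0,0],"fingers": 1}
    - {"dp": [-0.014,0,0],"angular": [0,0,0],"fingers": 1}

```text
time: 32.25
tool_pos: [522.9, 184.7, 46.3]
tcp_rot: [-180.0, -0.0, -177.4]
ft_force: [-0.8, 0.3, -1.7]
finger_gap: 14.7
grip_force: 63.1
```

```bash
python3 -c "
from h import *
where(0);boards(save='w8');boards('top');cv2.imwrite('pics/t8.png',cv2.resize(snapshot('top')[200:320,190:400],None,fx=3.5,fy=3.5,interpolation=2))"
```

```text
tcp jig -85.5 -18.2 46.265506472741826 [-0.83901054  0.31301566 -1.70806283]
a 0.6 bay 1 jig xy -42.5 -24.7 size [87.7 42.8] ang -2.5
c 0.88 bay 0 jig xy -9.7 -17.6 size [21.  33.4] ang 0.1
c 0.15 bay 0 jig xy -87.6 -57.3 size [162.3 220.6] ang 0.2
a 0.91 bay 1 jig xy -44.5 -24.5 size [84.4 46.9] ang -1.3
b 0.63 bay 2 jig xy -131.0 -333.3 size [80.3 77.4] ang -20.7
b 0.31 bay 1 jig xy -72.5 -75.5 size [203.5 376.1] ang 0.2
c 0.18 bay 1 jig xy -71.8 -76.1 size [205.7 376.4] ang 0.5
```

View pics/w8.png

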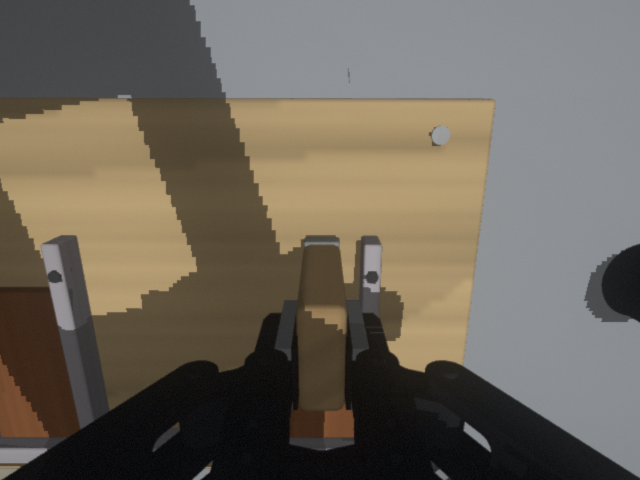

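The board's far edge is just reaching the fence (row ~435). Press slightly further.

>>> step_arm:
  targets:
    - {"dp": [-0.004,0,0],"angular": [0,0,0],"fingers": 1}
    - {"dp": [-0.008,0,0],"angular": [0,0,0],"fingers": 1}
    - {"dp": [-0.011,0,0],"angular": [0,0,0],"fingers": 1}
    - {"dp": [-0.011,0,0],"angular": [0,0,0],"fingers": 1}
    - {"dp": [-0.011,0,0],"angular": [0,0,0],"fingers": 1}
    - {"dp": [-0.011,0,0],"angular": [0,0,0],"fingers": 1}
    - {"dp": [-0.011,0,0],"angular": [0,0,0],"fingers": 1}
    - {"dp": [-0.011,0,0],"angular": [0,0,0],"fingers": 1}

```text
time: 33.7
tool_pos: [523.3, 184.8, 45.7]
tcp_rot: [-180.0, -0.2, -177.4]
ft_force: [-8.9, -0.6, 3.4]
finger_gap: 15.1
grip_force: 63.8
```

>>> step_arm:
  targets:
    - {"dp": [0.05,0,0],"angular": [0,0,0],"fingers": 1}
    - {"dp": [0.05,-0.23,0],"angular": [0,0,0],"fingers": 1}
    - {"dp": [0.05,-0.23,0],"angular": [0,0,0],"fingers": 1}
    - {"dp": [-0.15,-0.23,0],"angular": [0,0,0],"fingers": 1}
    - {"dp": [-0.24,-0.23,0],"angular": [0,0,0],"fingers": 1}
    - {"dp": [-0.24,-0.21,0],"angular": [0,0,0],"fingers": 1}
    - {"dp": [-0.24,-0.18,0],"angular": [0,0,0],"fingers": 1}
    - {"dp": [-0.24,-0.16,0],"angular": [0,0,0],"fingers": 1}

```text
time: 34.7
tool_pos: [573.6, 155.8, 46.1]
tcp_rot: [180.0, -0.0, -177.4]
ft_force: [1.1, 0.3, -2.0]
finger_gap: 15.2
grip_force: 64.2
```

>>> step_arm:
  targets:
    - {"dp": [0,0.005,0],"angular": [0,0,0],"fingers": 1}
    - {"dp": [0,0.01,0],"angular": [0,0,0],"fingers": 1}
    - {"dp": [0,0.015,0],"angular": [0,0,0],"fingers": 1}
    - {"dp": [0,0.019,0],"angular": [0,0,0],"fingers": 1}
    - {"dp": [0,0.022,0],"angular": [0,0,0],"fingers": 1}
    - {"dp": [0,0.022,0],"angular": [0,0,0],"fingers": 1}
    - {"dp": [0,0.022,0],"angular": [0,0,0],"fingers": 1}
    - {"dp": [0,0.022,0],"angular": [0,0,0],"fingers": 1}

```text
time: 35.7
tool_pos: [574.3, 157.6, 46.4]
tcp_rot: [-179.8, -0.0, -177.4]
ft_force: [-1.9, -9.0, 2.3]
finger_gap: 15.1
grip_force: 64.4
```

```bash
python3 -c "
from h import *
where(0)"
```

```text
tcp jig -35.4 -47.6 46.357393618734655 [-1.89597034 -8.993696    2.2569416 ]
```

>>> step_arm:
  targets:
    - {"dp": [0,-0.05,0],"angular": [0,0,0],"fingers": 1}
    - {"dp": [0,-0.05,-0.2],"angular": [0,0,0],"fingers": 1}
    - {"dp": [0,-0.05,-0.45],"angular": [0,0,0],"fingers": 1}
    - {"dp": [0.1,-0.15,-0.5],"angular": [0,0,0],"fingers": 1}
    - {"dp": [0.2,-0.24,-0.5],"angular": [0,0,0],"fingers": 1}
    - {"dp": [0.2,-0.24,-0.5],"angular": [0,0,0],"fingers": 1}
    - {"dp": [0.2,-0.24,-0.5],"angular": [0,0,0],"fingers": 1}
    - {"dp": [0.2,-0.24,-0.5],"angular": [0,0,0],"fingers": 1}

```text
time: 36.7
tool_pos: [536.9, 110.1, 146.2]
tcp_rot: [180.0, 0.0, -177.4]
ft_force: [0.3, -0.3, -1.6]
finger_gap: 15.2
grip_force: 64.1
```

```bash
python3 -c "
from h import *
where(0);boards(save='w9');look(['jig_corner0','head_grip'])
im=cv2.imread('pics/w9.png');cv2.imwrite('pics/w9c.png',cv2.resize(im[160:420,100:500],None,fx=2,fy=2,interpolation=2))"
```

```text
tcp jig -74.8 -93.3 146.16912602257207 [ 0.31619476 -0.3275059  -1.62671642]
a 0.69 bay 1 jig xy -42.1 -24.0 size [86.4 47.9] ang 0.1
a 0.51 bay 1 jig xy -63.6 12.9 size [419.  236.4] ang -4.6
jig_corner0 [([443.0, 319.7], 0.92, [606.8, 208.2, 8.0]), ([259.5, 322.2], 0.71, [615.7, 65.9, 8.0]), ([80.1, 320.8], 0.71, [621.0, -73.5, 8.0])]
head_grip [([506.0, 384.7], 0.61, [624.5, 237.1, 62.0])]
```

View pics/w9c.png

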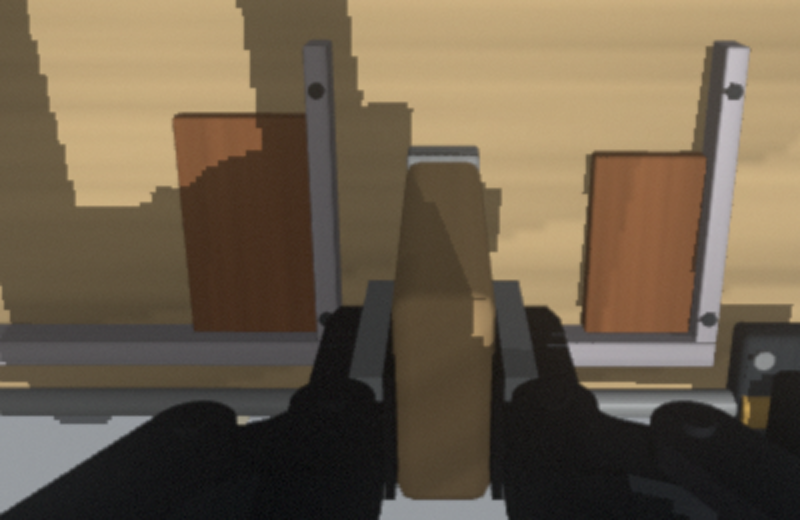

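Both boards' back edges (zoomed rows ~331) lie on the back fence face, and their left edges meet the side fences. Now I'll return the block to the pad.

```bash
python3 -c "
from h import *
plan((520,-80,150,182.8),(510,-260,150,182.8),(507,-417,150,182.8),(507,-417,60,182.8))"
```

```text
(520, -80, 150, 182.8) dp [0.126, -0.945, -0.019] ang [0.0, -0.0001, -0.0011]
(510, -260, 150, 182.8) dp [0.094, -0.896, -0.0] ang [0.0, 0.0, 0.0]
(507, -417, 150, 182.8) dp [0.053, -0.783, -0.0] ang [0.0, 0.0, 0.0]
(507, -417, 60, 182.8) dp [0.0, -0.0, 0.45] ang [0.0, 0.0, 0.0]
```

>>> step_arm:
  targets:
    - {"dp": [0.126,-0.945,-0.019],"angular": [0,0,0],"fingers": 1}
    - {"dp": [0.126,-0.945,-0.019],"angular": [0,0,0],"fingers": 1}
    - {"dp": [0.126,-0.945,-0.019],"angular": [0,0,0],"fingers": 1}
    - {"dp": [0.126,-0.945,-0.019],"angular": [0,0,0],"fingers": 1}
    - {"dp": [0.126,-0.945,-0.019],"angular": [0,0,0],"fingers": 1}
    - {"dp": [0.126,-0.945,-0.019],"angular": [0,0,0],"fingers": 1}
    - {"dp": [0.126,-0.945,-0.019],"angular": [0,0,0],"fingers": 1}
    - {"dp": [0.126,-0.945,-0.019],"angular": [0,0,0],"fingers": 1}

```text
time: 38.05
tool_pos: [520.0, -79.3, 150.1]
tcp_rot: [180.0, -0.0, -177.3]
ft_force: [0.4, -0.2, -1.2]
finger_gap: 15.1
grip_force: 64.1
```

>>> step_arm:
  targets:
    - {"dp": [0.094,-0.896,0],"angular": [0,0,0],"fingers": 1}
    - {"dp": [0.094,-0.896,0],"angular": [0,0,0],"fingers": 1}
    - {"dp": [0.094,-0.896,0],"angular": [0,0,0],"fingers": 1}
    - {"dp": [0.094,-0.896,0],"angular": [0,0,0],"fingers": 1}
    - {"dp": [0.094,-0.896,0],"angular": [0,0,0],"fingers": 1}
    - {"dp": [0.094,-0.896,0],"angular": [0,0,0],"fingers": 1}
    - {"dp": [0.094,-0.896,0],"angular": [0,0,0],"fingers": 1}
    - {"dp": [0.094,-0.896,0],"angular": [0,0,0],"fingers": 1}

```text
time: 39.05
tool_pos: [509.5, -259.4, 150.2]
tcp_rot: [-180.0, 0.0, -177.3]
ft_force: [-0.7, -0.3, -1.4]
finger_gap: 14.8
grip_force: 64.1
```

>>> step_arm:
  targets:
    - {"dp": [0.053,-0.783,0],"angular": [0,0,0],"fingers": 1}
    - {"dp": [0.053,-0.783,0],"angular": [0,0,0],"fingers": 1}
    - {"dp": [0.053,-0.783,0],"angular": [0,0,0],"fingers": 1}
    - {"dp": [0.053,-0.783,0],"angular": [0,0,0],"fingers": 1}
    - {"dp": [0.053,-0.783,0.2],"angular": [0,0,0],"fingers": 1}
    - {"dp": [0.053,-0.783,0.4],"angular": [0,0,0],"fingers": 1}
    - {"dp": [0.053,-0.783,0.5],"angular": [0,0,0],"fingers": 1}
    - {"dp": [0.053,-0.783,0.5],"angular": [0,0,0],"fingers": 1}

```text
time: 40.05
tool_pos: [505.0, -415.2, 48.4]
tcp_rot: [179.8, -0.1, -177.4]
ft_force: [0.1, 0.4, -1.3]
finger_gap: 15.0
grip_force: 64.1
```

```bash
python3 -c "
from h import *
look(['pad_top']);print(sense()['tool_pos']);boards('top')"
```

```text
pad_top []
[ 506.71730638 -417.29815029   51.77212702]
a 0.76 bay 1 jig xy -44.4 -23.2 size [84.3 49.5] ang -1.3
c 0.61 bay 0 jig xy -86.4 -45.6 size [70.7 38.7] ang -0.5
c 0.42 bay 0 jig xy 16.1 30.4 size [56.8 36.6] ang -0.0
```

Board c was knocked aside, to about (-86,-46) in the bay's frame. Going back with the block.

```bash
python3 -c "
from h import *
plan((510,-230,150,182.6),(515,-40,150,182.6),(*J(C0,-86,-95),140,182.6))"
```

```text
(510, -230, 150, 182.6) dp [-0.06, 0.937, -0.491] ang [-0.0007, 0.0007, -0.0]
(515, -40, 150, 182.6) dp [-0.068, 0.948, 0.0] ang [0.0, 0.0, 0.0]
(np.float64(525.8455799999999), np.float64(107.94925), 140, 182.6) dp [-0.088, 0.737, 0.05] ang [0.0, 0.0, 0.0]
```

>>> step_arm:
  targets:
    - {"dp": [0,0,-0.25],"angular": [0,0,0],"fingers": 1}
    - {"dp": [0,0,-0.491],"angular": [0,0,0],"fingers": 1}
    - {"dp": [-0.06,0.937,-0.491],"angular": [0,0,0],"fingers": 1}
    - {"dp": [-0.06,0.937,-0.491],"angular": [0,0,0],"fingers": 1}
    - {"dp": [-0.06,0.937,-0.491],"angular": [0,0,0],"fingers": 1}
    - {"dp": [-0.06,0.937,-0.491],"angular": [0,0,0],"fingers": 1}
    - {"dp": [-0.06,0.937,-0.491],"angular": [0,0,0],"fingers": 1}
    - {"dp": [-0.06,0.937,-0.491],"angular": [0,0,0],"fingers": 1}

```text
time: 41.35
tool_pos: [509.5, -230.7, 148.9]
tcp_rot: [-179.9, 0.0, -177.5]
ft_force: [0.0, -0.3, -1.6]
finger_gap: 15.0
grip_force: 64.1
```

>>> step_arm:
  targets:
    - {"dp": [-0.068,0.948,0],"angular": [0,0,0],"fingers": 1}
    - {"dp": [-0.068,0.948,0],"angular": [0,0,0],"fingers": 1}
    - {"dp": [-0.068,0.948,0],"angular": [0,0,0],"fingers": 1}
    - {"dp": [-0.068,0.948,0],"angular": [0,0,0],"fingers": 1}
    - {"dp": [-0.068,0.948,0],"angular": [0,0,0],"fingers": 1}
    - {"dp": [-0.068,0.948,0],"angular": [0,0,0],"fingers": 1}
    - {"dp": [-0.068,0.948,0],"angular": [0,0,0],"fingers": 1}
    - {"dp": [-0.068,0.948,0],"angular": [0,0,0],"fingers": 1}

```text
time: 42.35
tool_pos: [514.2, -40.2, 148.2]
tcp_rot: [-180.0, -0.0, -177.5]
ft_force: [0.9, -0.6, -2.2]
finger_gap: 14.9
grip_force: 64.1
```

>>> step_arm:
  targets:
    - {"dp": [-0.088,0.737,0.05],"angular": [0,0,0],"fingers": 1}
    - {"dp": [-0.088,0.737,0.05],"angular": [0,0,0],"fingers": 1}
    - {"dp": [-0.088,0.737,0.05],"angular": [0,0,0],"fingers": 1}
    - {"dp": [-0.088,0.737,0.05],"angular": [0,0,0],"fingers": 1}
    - {"dp": [-0.088,0.737,0.05],"angular": [0,0,0],"fingers": 1}
    - {"dp": [-0.088,0.737,0.05],"angular": [0,0,0],"fingers": 1}
    - {"dp": [-0.088,0.737,0.05],"angular": [0,0,0],"fingers": 1}
    - {"dp": [-0.088,0.737,0.05],"angular": [0,0,0],"fingers": 1}

```text
time: 43.35
tool_pos: [525.3, 108.2, 138.4]
tcp_rot: [-180.0, 0.0, -177.5]
ft_force: [-0.3, -0.2, -1.0]
finger_gap: 15.2
grip_force: 64.1
```

```bash
python3 -c "
from h import *
where(0);boards(save='w10');look(['head_grip'])"
```

```text
tcp jig -86.6 -94.7 138.3666444303311 [-0.31051557 -0.1684146  -1.01246881]
a 0.73 bay 1 jig xy -42.4 -24.1 size [85.  46.6] ang 0.0
a 0.29 bay 1 jig xy -63.6 9.4 size [225.1 418.8] ang -2.4
b 0.33 bay 1 jig xy -63.5 10.4 size [419.4 226.8] ang -2.7
c 0.79 bay 0 jig xy -84.7 -43.8 size [70.6 40.6] ang -0.0
c 0.74 bay 1 jig xy -43.1 -23.8 size [86.4 47.3] ang -0.0
head_grip [([511.9, 403.9], 0.74, [622.0, 237.8, 62.0])]
```

View pics/w10.png

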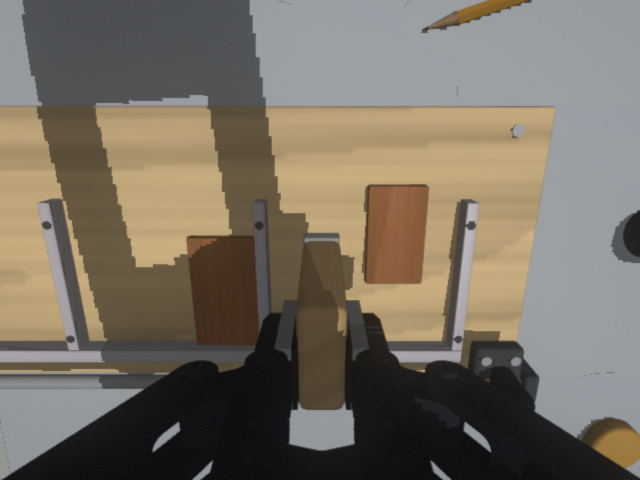

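Board c is now at (397,234) and board a is still in place. Repeating the pushes on c.

>>> step_arm:
  targets:
    - {"dp": [0,0,0.25],"angular": [0,0,0],"fingers": 1}
    - {"dp": [0,0,0.4],"angular": [0,0,0],"fingers": 1}
    - {"dp": [0,0,0.46],"angular": [0,0,0],"fingers": 1}
    - {"dp": [0,0,0.46],"angular": [0,0,0],"fingers": 1}
    - {"dp": [0,0.06,0.46],"angular": [0,0,0],"fingers": 1}
    - {"dp": [0,0.12,0.46],"angular": [0,0,0],"fingers": 1}
    - {"dp": [0,0.16,0.46],"angular": [0,0,0],"fingers": 1}
    - {"dp": [0,0.2,0.46],"angular": [0,0,0],"fingers": 1}

```text
time: 44.65
tool_pos: [523.4, 149.5, 46.5]
tcp_rot: [-180.0, 0.0, -177.4]
ft_force: [0.1, 0.0, -1.1]
finger_gap: 15.6
grip_force: 64.5
```

>>> step_arm:
  targets:
    - {"dp": [0,0.012,0],"angular": [0,0,0],"fingers": 1}
    - {"dp": [0,0.022,0],"angular": [0,0,0],"fingers": 1}
    - {"dp": [0,0.03,0],"angular": [0,0,0],"fingers": 1}
    - {"dp": [0,0.035,0],"angular": [0,0,0],"fingers": 1}
    - {"dp": [0,0.04,0],"angular": [0,0,0],"fingers": 1}
    - {"dp": [0,0.044,0],"angular": [0,0,0],"fingers": 1}
    - {"dp": [0,0.044,0],"angular": [0,0,0],"fingers": 1}
    - {"dp": [0,0.044,0],"angular": [0,0,0],"fingers": 1}

```text
time: 45.65
tool_pos: [523.1, 155.4, 46.3]
tcp_rot: [-179.8, -0.0, -177.4]
ft_force: [-0.9, -10.0, 0.5]
finger_gap: 15.3
grip_force: 64.8
```

```bash
python3 -c "
from h import *
where(0)"
```

```text
tcp jig -86.6 -47.4 46.29538529897796 [ -0.90857849 -10.04006965   0.54849646]
```

>>> step_arm:
  targets:
    - {"dp": [0,-0.07,0],"angular": [0,0,0],"fingers": 1}
    - {"dp": [0.2,-0.07,0],"angular": [0,0,0],"fingers": 1}
    - {"dp": [0.31,-0.07,0],"angular": [0,0,0],"fingers": 1}
    - {"dp": [0.31,-0.07,0],"angular": [0,0,0],"fingers": 1}
    - {"dp": [0.31,0.125,0],"angular": [0,0,0],"fingers": 1}
    - {"dp": [0.31,0.125,0],"angular": [0,0,0],"fingers": 1}
    - {"dp": [0.26,0.125,0],"angular": [0,0,0],"fingers": 1}
    - {"dp": [0.21,0.125,0],"angular": [0,0,0],"fingers": 1}

```text
time: 46.65
tool_pos: [481.1, 180.0, 46.3]
tcp_rot: [-180.0, 0.0, -177.4]
ft_force: [-0.1, -0.2, -1.0]
finger_gap: 14.9
grip_force: 64.5
```

>>> step_arm:
  targets:
    - {"dp": [-0.03,0,0],"angular": [0,0,0],"fingers": 1}
    - {"dp": [-0.07,0,0],"angular": [0,0,0],"fingers": 1}
    - {"dp": [-0.11,0,0],"angular": [0,0,0],"fingers": 1}
    - {"dp": [-0.14,0,0],"angular": [0,0,0],"fingers": 1}
    - {"dp": [-0.165,0,0],"angular": [0,0,0],"fingers": 1}
    - {"dp": [-0.18,0,0],"angular": [0,0,0],"fingers": 1}
    - {"dp": [-0.188,0,0],"angular": [0,0,0],"fingers": 1}
    - {"dp": [-0.188,0,0],"angular": [0,0,0],"fingers": 1}

```text
time: 47.65
tool_pos: [517.5, 182.4, 46.3]
tcp_rot: [180.0, 0.0, -177.4]
ft_force: [-0.5, -0.2, -2.4]
finger_gap: 15.0
grip_force: 64.4
```

>>> step_arm:
  targets:
    - {"dp": [-0.005,0,0],"angular": [0,0,0],"fingers": 1}
    - {"dp": [-0.01,0,0],"angular": [0,0,0],"fingers": 1}
    - {"dp": [-0.015,0,0],"angular": [0,0,0],"fingers": 1}
    - {"dp": [-0.018,0,0],"angular": [0,0,0],"fingers": 1}
    - {"dp": [-0.021,0,0],"angular": [0,0,0],"fingers": 1}
    - {"dp": [-0.021,0,0],"angular": [0,0,0],"fingers": 1}
    - {"dp": [-0.021,0,0],"angular": [0,0,0],"fingers": 1}
    - {"dp": [-0.021,0,0],"angular": [0,0,0],"fingers": 1}

```text
time: 48.65
tool_pos: [521.7, 182.5, 46.3]
tcp_rot: [-180.0, 0.0, -177.4]
ft_force: [-0.8, -0.3, -1.4]
finger_gap: 15.1
grip_force: 64.4
```

```bash
python3 -c "
from h import *
where(0)"
```

```text
tcp jig -86.8 -20.3 46.34901949162182 [-0.75742062 -0.26185321 -1.4273314 ]
```

>>> step_arm:
  targets:
    - {"dp": [-0.004,0,0],"angular": [0,0,0],"fingers": 1}
    - {"dp": [-0.008,0,0],"angular": [0,0,0],"fingers": 1}
    - {"dp": [-0.012,0,0],"angular": [0,0,0],"fingers": 1}
    - {"dp": [-0.016,0,0],"angular": [0,0,0],"fingers": 1}
    - {"dp": [-0.018,0,0],"angular": [0,0,0],"fingers": 1}
    - {"dp": [-0.018,0,0],"angular": [0,0,0],"fingers": 1}
    - {"dp": [-0.018,0,0],"angular": [0,0,0],"fingers": 1}
    - {"dp": [-0.018,0,0],"angular": [0,0,0],"fingers": 1}

```text
time: 49.65
tool_pos: [525.3, 182.7, 46.3]
tcp_rot: [180.0, 0.0, -177.4]
ft_force: [-0.0, 0.2, -1.0]
finger_gap: 14.8
grip_force: 64.4
```

```bash
python3 -c "
from h import *
where(0);boards(save='w11')
im=cv2.imread('pics/w11.png');cv2.imwrite('pics/w11c.png',cv2.resize(im[200:460,200:500],None,fx=2.6,fy=2.3,interpolation=2))"
```

```text
tcp jig -83.2 -20.3 46.30298028411049 [-0.00913562  0.21162279 -1.02094264]
a 0.58 bay 1 jig xy -42.4 -26.0 size [87.6 43.4] ang 0.1
c 0.68 bay 0 jig xy -86.2 120.0 size [37.6 14.5] ang 13.4
c 0.61 bay 0 jig xy -9.3 -19.8 size [18.4 33.3] ang 0.1
```

View pics/w11c.png

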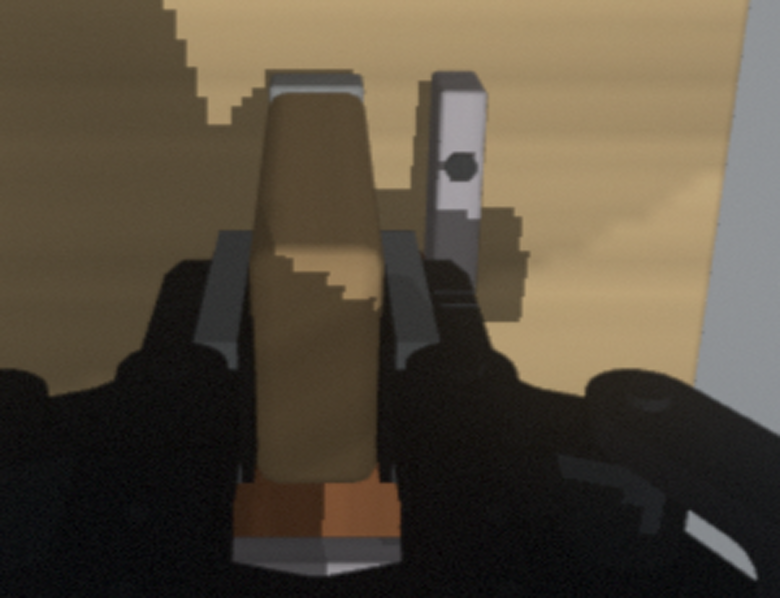

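About 1 mm of gap remains before the board's far edge meets the fence. Press on.

>>> step_arm:
  targets:
    - {"dp": [-0.004,0,0],"angular": [0,0,0],"fingers": 1}
    - {"dp": [-0.008,0,0],"angular": [0,0,0],"fingers": 1}
    - {"dp": [-0.012,0,0],"angular": [0,0,0],"fingers": 1}
    - {"dp": [-0.014,0,0],"angular": [0,0,0],"fingers": 1}
    - {"dp": [-0.014,0,0],"angular": [0,0,0],"fingers": 1}
    - {"dp": [-0.014,0,0],"angular": [0,0,0],"fingers": 1}
    - {"dp": [-0.014,0,0],"angular": [0,0,0],"fingers": 1}
    - {"dp": [-0.014,0,0],"angular": [0,0,0],"fingers": 1}

```text
time: 50.85
tool_pos: [526.3, 182.7, 45.8]
tcp_rot: [-180.0, -0.2, -177.4]
ft_force: [-8.5, -0.8, 4.3]
finger_gap: 15.1
grip_force: 65.2
```

>>> step_arm:
  targets:
    - {"dp": [0.05,0,0],"angular": [0,0,0],"fingers": 1}
    - {"dp": [0.05,-0.22,0],"angular": [0,0,0],"fingers": 1}
    - {"dp": [0.05,-0.22,0],"angular": [0,0,0],"fingers": 1}
    - {"dp": [-0.15,-0.22,0],"angular": [0,0,0],"fingers": 1}
    - {"dp": [-0.23,-0.22,0],"angular": [0,0,0],"fingers": 1}
    - {"dp": [-0.23,-0.19,0],"angular": [0,0,0],"fingers": 1}
    - {"dp": [-0.23,-0.165,0],"angular": [0,0,0],"fingers": 1}
    - {"dp": [-0.23,-0.15,0],"angular": [0,0,0],"fingers": 1}

```text
time: 51.85
tool_pos: [574.4, 155.6, 46.1]
tcp_rot: [180.0, -0.0, -177.4]
ft_force: [-0.5, -0.2, -0.4]
finger_gap: 15.0
grip_force: 65.3
```

>>> step_arm:
  targets:
    - {"dp": [0,0.005,0],"angular": [0,0,0],"fingers": 1}
    - {"dp": [0,0.01,0],"angular": [0,0,0],"fingers": 1}
    - {"dp": [0,0.015,0],"angular": [0,0,0],"fingers": 1}
    - {"dp": [0,0.02,0],"angular": [0,0,0],"fingers": 1}
    - {"dp": [0,0.024,0],"angular": [0,0,0],"fingers": 1}
    - {"dp": [0,0.024,0],"angular": [0,0,0],"fingers": 1}
    - {"dp": [0,0.024,0],"angular": [0,0,0],"fingers": 1}
    - {"dp": [0,0.024,0],"angular": [0,0,0],"fingers": 1}

```text
time: 52.85
tool_pos: [575.1, 157.6, 46.4]
tcp_rot: [-179.8, -0.0, -177.4]
ft_force: [-1.9, -8.8, 2.8]
finger_gap: 15.1
grip_force: 65.9
```

>>> step_arm:
  targets:
    - {"dp": [0,-0.05,0],"angular": [0,0,0],"fingers": 1}
    - {"dp": [0,-0.05,-0.2],"angular": [0,0,0],"fingers": 1}
    - {"dp": [0,-0.05,-0.45],"angular": [0,0,0],"fingers": 1}
    - {"dp": [0.1,-0.15,-0.5],"angular": [0,0,0],"fingers": 1}
    - {"dp": [0.2,-0.24,-0.5],"angular": [0,0,0],"fingers": 1}
    - {"dp": [0.2,-0.24,-0.5],"angular": [0,0,0],"fingers": 1}
    - {"dp": [0.2,-0.24,-0.5],"angular": [0,0,0],"fingers": 1}
    - {"dp": [0.2,-0.24,-0.5],"angular": [0,0,0],"fingers": 1}

```text
time: 53.85
tool_pos: [537.7, 110.4, 146.2]
tcp_rot: [180.0, 0.0, -177.4]
ft_force: [-0.6, 0.1, -1.8]
finger_gap: 15.4
grip_force: 65.3
```

```bash
python3 -c "
from h import *
where(0);boards();boards('top')
plan((520,-80,150,182.8),(510,-260,150,182.8),(507,-417,150,182.8))"
```

```text
tcp jig -74.0 -93.1 146.1763950724681 [-0.60545022  0.05956898 -1.77585167]
a 0.96 bay 1 jig xy -42.1 -24.1 size [84.8 46.7] ang 0.0
a 0.45 bay 1 jig xy 0.4 47.4 size [152.7  39.1] ang 0.1
c 0.96 bay 0 jig xy -35.5 -20.3 size [71.  41.1] ang 0.1
a 0.77 bay 1 jig xy -43.3 -24.6 size [82.  46.9] ang -1.3
(520, -80, 150, 182.8) dp [0.13, -0.945, -0.019] ang [0.0, -0.0, -0.0011]
(510, -260, 150, 182.8) dp [0.094, -0.896, -0.0] ang [0.0, 0.0, 0.0]
(507, -417, 150, 182.8) dp [0.053, -0.783, -0.0] ang [0.0, 0.0, 0.0]
```

Both boards are square. Placing the block on the pad.

>>> step_arm:
  targets:
    - {"dp": [0.13,-0.945,-0.019],"angular": [0,0,0],"fingers": 1}
    - {"dp": [0.13,-0.945,-0.019],"angular": [0,0,0],"fingers": 1}
    - {"dp": [0.13,-0.945,-0.019],"angular": [0,0,0],"fingers": 1}
    - {"dp": [0.13,-0.945,-0.019],"angular": [0,0,0],"fingers": 1}
    - {"dp": [0.13,-0.945,-0.019],"angular": [0,0,0],"fingers": 1}
    - {"dp": [0.13,-0.945,-0.019],"angular": [0,0,0],"fingers": 1}
    - {"dp": [0.13,-0.945,-0.019],"angular": [0,0,0],"fingers": 1}
    - {"dp": [0.13,-0.945,-0.019],"angular": [0,0,0],"fingers": 1}

```text
time: 55.25
tool_pos: [520.1, -79.1, 150.1]
tcp_rot: [180.0, -0.0, -177.3]
ft_force: [-0.1, 0.7, -1.6]
finger_gap: 15.0
grip_force: 65.3
```

>>> step_arm:
  targets:
    - {"dp": [0.094,-0.896,0],"angular": [0,0,0],"fingers": 1}
    - {"dp": [0.094,-0.896,0],"angular": [0,0,0],"fingers": 1}
    - {"dp": [0.094,-0.896,0],"angular": [0,0,0],"fingers": 1}
    - {"dp": [0.094,-0.896,0],"angular": [0,0,0],"fingers": 1}
    - {"dp": [0.094,-0.896,0],"angular": [0,0,0],"fingers": 1}
    - {"dp": [0.094,-0.896,0],"angular": [0,0,0],"fingers": 1}
    - {"dp": [0.094,-0.896,0],"angular": [0,0,0],"fingers": 1}
    - {"dp": [0.094,-0.896,0],"angular": [0,0,0],"fingers": 1}

```text
time: 56.25
tool_pos: [509.5, -259.2, 150.2]
tcp_rot: [-180.0, 0.0, -177.3]
ft_force: [0.2, -0.2, -1.6]
finger_gap: 15.3
grip_force: 65.3
```

>>> step_arm:
  targets:
    - {"dp": [0.033,-0.783,0],"angular": [0,0,0],"fingers": 1}
    - {"dp": [0.033,-0.783,0],"angular": [0,0,0],"fingers": 1}
    - {"dp": [0.033,-0.783,0],"angular": [0,0,0],"fingers": 1}
    - {"dp": [0.033,-0.783,0],"angular": [0,0,0],"fingers": 1}
    - {"dp": [0.033,-0.783,0.2],"angular": [0,0,0],"fingers": 1}
    - {"dp": [0.033,-0.783,0.4],"angular": [0,0,0],"fingers": 1}
    - {"dp": [0.033,-0.783,0.48],"angular": [0,0,0],"fingers": 1}
    - {"dp": [0.033,-0.783,0.5],"angular": [0,0,0],"fingers": 1}

```text
time: 57.25
tool_pos: [509.6, -415.4, 49.3]
tcp_rot: [179.9, -0.1, -177.4]
ft_force: [0.6, 0.3, -1.2]
finger_gap: 15.0
grip_force: 65.4
```

```bash
python3 -c "
from h import *
print(sense()['tool_pos'],sense()['ft_force']);boards('top');cv2.imwrite('pics/s12.png',cv2.resize(snapshot('side')[350:450,280:400],None,fx=5,fy=5,interpolation=2))"
```

```text
[ 509.57450927 -415.4261736    49.34423153] [ 0.55876189  0.2902894  -1.19513851]
a 0.72 bay 1 jig xy -43.3 -23.3 size [81.7 49.4] ang -1.7
a 0.63 bay 2 jig xy -118.0 -306.5 size [35.2 82.6] ang -38.2
b 0.2 bay 2 jig xy 42.5 -317.3 size [70.3 77.4] ang 41.3
c 0.89 bay 0 jig xy -37.0 -20.1 size [68.8 39.2] ang -0.6
c 0.59 bay 1 jig xy -69.8 -29.5 size [216.9 467.3] ang -1.5
```

>>> step_arm:
  targets:
    - {"dp": [0,0,0.015],"angular": [0,0,0],"fingers": 1}
    - {"dp": [0,0,0.025],"angular": [0,0,0],"fingers": 1}
    - {"dp": [0,0,0.035],"angular": [0,0,0],"fingers": 1}
    - {"dp": [0,0,0.04],"angular": [0,0,0],"fingers": 1}
    - {"dp": [0,0,0.045],"angular": [0,0,0],"fingers": 1}
    - {"dp": [0,0,0.048],"angular": [0,0,0],"fingers": 1}
    - {"dp": [0,0,0.048],"angular": [0,0,0],"fingers": 1}
    - {"dp": [0,0,0.048],"angular": [0,0,0],"fingers": 1}

```text
time: 58.5
tool_pos: [509.8, -416.7, 40.7]
tcp_rot: [-180.0, 0.0, -177.4]
ft_force: [-0.9, 1.4, 1.7]
finger_gap: 14.6
grip_force: 65.8
```

Touching the pad. Release gently and rise.

>>> step_arm:
  targets:
    - {"dp": [0,0,0],"angular": [0,0,0],"fingers": 0.7}
    - {"dp": [0,0,0],"angular": [0,0,0],"fingers": 0.4}
    - {"dp": [0,0,0],"angular": [0,0,0],"fingers": 0}
    - {"dp": [0,0,0],"angular": [0,0,0],"fingers": 0}
    - {"dp": [0,0,0],"angular": [0,0,0],"fingers": 0}
    - {"dp": [0,0,-0.3],"angular": [0,0,0],"fingers": 0}
    - {"dp": [0,0,-0.6],"angular": [0,0,0],"fingers": 0}
    - {"dp": [0,0,-0.9],"angular": [0,0,0],"fingers": 0}

```text
time: 59.5
tool_pos: [509.5, -416.5, 222.3]
tcp_rot: [180.0, -0.0, -177.4]
ft_force: [0.7, -1.3, 0.4]
finger_gap: 85.2
grip_force: 0.0
```

```bash
python3 -c "
from h import *
im,P=look(['block_mid','pad_top'],save='w13')
rects('wrist','pad_top',P,4)
plan((515,-220,225,182.6),(550,-25,225,182.6),(600,170,225,182.6),(620.5,237,130,182.6))"
```

```text
block_mid [([319.5, 199.4], 0.91, [498.9, -418.2, 38.0]), ([453.5, 304.3], 0.86, [588.1, -294.5, 38.0]), ([500.9, 77.7], 0.72, [399.8, -286.1, 38.0]), ([462.0, 176.9], 0.57, [475.1, -304.0, 38.0])]
pad_top [([322.1, 198.2], 0.72, [504.5, -415.8, 4.0])]
pad_top 0.95 rect c,size,ang ((506.5119323730469, -416.0158386230469), (80.49484252929688, 80.91493225097656), 72.68472290039062)
(515, -220, 225, 182.6) dp [-0.066, 0.986, -0.013] ang [-0.001, 0.001, -0.0001]
(550, -25, 225, 182.6) dp [-0.219, 0.966, 0.0] ang [0.0, 0.0, 0.0]
(600, 170, 225, 182.6) dp [-0.294, 0.963, 0.0] ang [0.0, 0.0, 0.0]
(620.5, 237, 130, 182.6) dp [-0.118, 0.33, 0.475] ang [0.0, 0.0, 0.0]
```

View pics/w13.png

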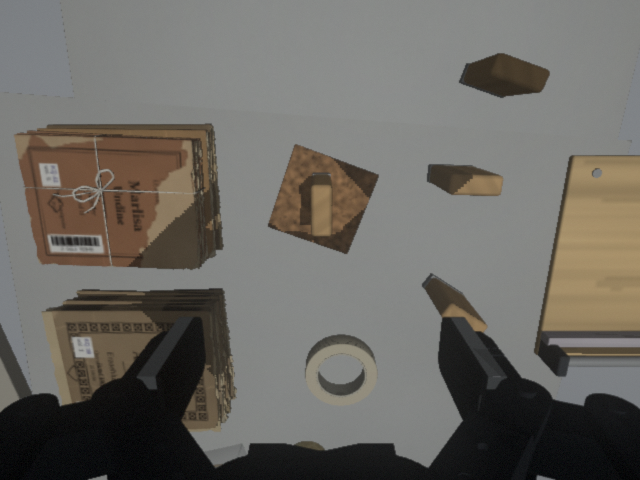

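The block stands upright at (320,203), about 7 mm from the pad's centre at (322,198). Now to the head.

>>> step_arm:
  newtons: 20
  targets:
    - {"dp": [-0.066,0.986,-0.013],"angular": [0,0,0],"fingers": 0}
    - {"dp": [-0.066,0.986,-0.013],"angular": [0,0,0],"fingers": 0}
    - {"dp": [-0.066,0.986,-0.013],"angular": [0,0,0],"fingers": 0}
    - {"dp": [-0.066,0.986,-0.013],"angular": [0,0,0],"fingers": 0}
    - {"dp": [-0.066,0.986,-0.013],"angular": [0,0,0],"fingers": 0}
    - {"dp": [-0.066,0.986,-0.013],"angular": [0,0,0],"fingers": 0}
    - {"dp": [-0.066,0.986,-0.013],"angular": [0,0,0],"fingers": 0}
    - {"dp": [-0.066,0.986,-0.013],"angular": [0,0,0],"fingers": 0}

```text
time: 60.7
tool_pos: [513.8, -220.0, 222.9]
tcp_rot: [180.0, -0.0, -177.5]
ft_force: [-0.1, -0.4, -0.2]
finger_gap: 85.5
grip_force: 0.0
```

>>> step_arm:
  targets:
    - {"dp": [-0.219,0.966,0],"angular": [0,0,0],"fingers": 0}
    - {"dp": [-0.219,0.966,0],"angular": [0,0,0],"fingers": 0}
    - {"dp": [-0.219,0.966,0],"angular": [0,0,0],"fingers": 0}
    - {"dp": [-0.219,0.966,0],"angular": [0,0,0],"fingers": 0}
    - {"dp": [-0.219,0.966,0],"angular": [0,0,0],"fingers": 0}
    - {"dp": [-0.219,0.966,0],"angular": [0,0,0],"fingers": 0}
    - {"dp": [-0.219,0.966,0],"angular": [0,0,0],"fingers": 0}
    - {"dp": [-0.219,0.966,0],"angular": [0,0,0],"fingers": 0}

```text
time: 61.7
tool_pos: [548.9, -25.2, 223.1]
tcp_rot: [-180.0, -0.0, -177.5]
ft_force: [0.1, -0.6, 0.1]
finger_gap: 85.4
grip_force: 0.0
```

>>> step_arm:
  targets:
    - {"dp": [-0.294,0.963,0],"angular": [0,0,0],"fingers": 0}
    - {"dp": [-0.294,0.963,0],"angular": [0,0,0],"fingers": 0}
    - {"dp": [-0.294,0.963,0],"angular": [0,0,0],"fingers": 0}
    - {"dp": [-0.294,0.963,0],"angular": [0,0,0],"fingers": 0}
    - {"dp": [-0.294,0.963,0],"angular": [0,0,0],"fingers": 0}
    - {"dp": [-0.294,0.963,0],"angular": [0,0,0],"fingers": 0}
    - {"dp": [-0.294,0.963,0],"angular": [0,0,0],"fingers": 0}
    - {"dp": [-0.294,0.963,0],"angular": [0,0,0],"fingers": 0}

```text
time: 62.7
tool_pos: [599.1, 169.9, 223.3]
tcp_rot: [-180.0, 0.0, -177.5]
ft_force: [0.5, -0.8, 0.9]
finger_gap: 85.2
grip_force: 0.0
```

```bash
python3 -c "
from h import *
boards();look(['head_grip'])
plan((621,236.5,130,182.6),(621,236.5,51,182.6))"
```

```text
a 0.97 bay 1 jig xy -41.3 -25.0 size [84.4 46.8] ang -0.5
a 0.56 bay 1 jig xy -55.9 7.9 size [225.  393.6] ang -0.6
a 0.3 bay 0 jig xy -83.1 145.3 size [41.2 58.1] ang -0.0
c 0.73 bay 0 jig xy -33.7 -19.6 size [70.9 40.9] ang -0.0
head_grip [([403.3, 252.7], 0.95, [623.7, 237.4, 62.0])]
(621, 236.5, 130, 182.6) dp [-0.124, 0.323, 0.466] ang [-0.0, 0.0, -0.0001]
(621, 236.5, 51, 182.6) dp [0.0, -0.0, 0.395] ang [0.0, 0.0, 0.0]
```

>>> step_arm:
  newtons: 20
  targets:
    - {"dp": [-0.124,0.323,0.4],"angular": [0,0,0],"fingers": 0}
    - {"dp": [-0.124,0.323,0.4],"angular": [0,0,0],"fingers": 0}
    - {"dp": [-0.124,0.323,0.7],"angular": [0,0,0],"fingers": 0}
    - {"dp": [-0.124,0.323,0.86],"angular": [0,0,0],"fingers": 0}
    - {"dp": [-0.124,0.323,0.86],"angular": [0,0,0],"fingers": 0.5}
    - {"dp": [-0.124,0.323,0.86],"angular": [0,0,0],"fingers": 1}
    - {"dp": [-0.124,0.323,0.86],"angular": [0,0,0],"fingers": 1}
    - {"dp": [-0.124,0.323,0.86],"angular": [0,0,0],"fingers": 1}

```text
time: 64.0
tool_pos: [622.5, 235.4, 53.6]
tcp_rot: [-179.9, 0.2, -177.4]
ft_force: [-5.1, -13.3, 16.3]
finger_gap: 13.7
grip_force: 28.2
```

>>> step_arm:
  targets:
    - {"dp": [0,0,0],"angular": [0,0,0],"fingers": 1}
    - {"dp": [0,0,0],"angular": [0,0,0],"fingers": 1}
    - {"dp": [0,-0.15,0],"angular": [0,0,0],"fingers": 1}
    - {"dp": [0,-0.3,0],"angular": [0,0,0],"fingers": 1}
    - {"dp": [0,-0.45,0],"angular": [0,0,0],"fingers": 1}
    - {"dp": [0,-0.6,0],"angular": [0,0,0],"fingers": 1}
    - {"dp": [0,-0.75,0],"angular": [0,0,0],"fingers": 1}
    - {"dp": [0,-0.9,0],"angular": [0,0,0],"fingers": 1}

```text
time: 65.0
tool_pos: [630.3, 56.6, 53.6]
tcp_rot: [179.9, 0.2, -177.4]
ft_force: [-0.8, 3.1, 5.6]
finger_gap: 13.6
grip_force: 26.7
```

```bash
python3 -c "
from h import *
where(0);boards()"
```

```text
tcp jig 16.0 -151.1 53.63861105056208 [-0.81036399  3.13230271  5.62824249]
c 0.85 bay 0 jig xy -34.5 -22.2 size [69.1 42.6] ang 0.1
c 0.48 bay 1 jig xy -10.6 -11.5 size [186.  317.8] ang 0.1
```

>>> step_arm:
  targets:
    - {"dp": [0,-0.15,0],"angular": [0,0,0],"fingers": 1}
    - {"dp": [0,-0.3,0],"angular": [0,0,0],"fingers": 1}
    - {"dp": [0,-0.45,0],"angular": [0,0,0],"fingers": 1}
    - {"dp": [0,-0.6,0],"angular": [0,0,0],"fingers": 1}
    - {"dp": [0,-0.75,0],"angular": [0,0,0],"fingers": 1}
    - {"dp": [0,-0.85,0],"angular": [0,0,0],"fingers": 1}
    - {"dp": [0,-0.95,0],"angular": [0,0,0],"fingers": 1}
    - {"dp": [0,-0.98,0],"angular": [0,0,0],"fingers": 1}

```text
time: 66.2
tool_pos: [638.9, -140.5, 53.6]
tcp_rot: [-180.0, 0.1, -177.5]
ft_force: [-4.8, 1.0, 8.0]
finger_gap: 13.7
grip_force: 27.1
```

>>> step_arm:
  targets:
    - {"dp": [0,-0.02,0],"angular": [0,0,0],"fingers": 1}
    - {"dp": [0,-0.04,0],"angular": [0,0,0],"fingers": 1}
    - {"dp": [0,-0.06,0],"angular": [0,0,0],"fingers": 1}
    - {"dp": [0,-0.08,0],"angular": [0,0,0],"fingers": 1}
    - {"dp": [0,-0.1,0],"angular": [0,0,0],"fingers": 1}
    - {"dp": [0,-0.115,0],"angular": [0,0,0],"fingers": 1}
    - {"dp": [0,-0.125,0],"angular": [0,0,0],"fingers": 1}
    - {"dp": [0,-0.125,0],"angular": [0,0,0],"fingers": 1}

```text
time: 67.2
tool_pos: [639.9, -164.3, 53.6]
tcp_rot: [-180.0, 0.1, -177.4]
ft_force: [-4.5, 1.3, 8.4]
finger_gap: 13.4
grip_force: 27.1
```

No stop contact yet; a few mm more.

>>> step_arm:
  targets:
    - {"dp": [0,-0.008,0],"angular": [0,0,0],"fingers": 1}
    - {"dp": [0,-0.016,0],"angular": [0,0,0],"fingers": 1}
    - {"dp": [0,-0.024,0],"angular": [0,0,0],"fingers": 1}
    - {"dp": [0,-0.03,0],"angular": [0,0,0],"fingers": 1}
    - {"dp": [0,-0.03,0],"angular": [0,0,0],"fingers": 1}
    - {"dp": [0,-0.03,0],"angular": [0,0,0],"fingers": 1}
    - {"dp": [0,-0.03,0],"angular": [0,0,0],"fingers": 1}
    - {"dp": [0,-0.03,0],"angular": [0,0,0],"fingers": 1}

```text
time: 68.2
tool_pos: [639.9, -164.5, 53.6]
tcp_rot: [179.6, 0.0, -177.3]
ft_force: [-8.4, 24.7, 16.8]
finger_gap: 13.3
grip_force: 28.7
```

```bash
python3 -c "
from h import *
boards('top');boards()"
```

```text
a 0.88 bay 1 jig xy -44.6 -25.7 size [84.6 54.5] ang -1.3
a 0.75 bay 2 jig xy 42.3 -317.4 size [70.3 77.5] ang 42.2
c 0.81 bay 0 jig xy -37.1 -20.1 size [68.8 39.2] ang -0.6
c 0.54 bay 1 jig xy -72.4 21.5 size [199.6 356.9] ang -0.5
```

>>> step_arm:
  targets:
    - {"dp": [0,0.15,0],"angular": [0,0,0],"fingers": 1}
    - {"dp": [0,0.3,0],"angular": [0,0,0],"fingers": 1}
    - {"dp": [0,0.45,0],"angular": [0,0,0],"fingers": 1}
    - {"dp": [0,0.6,0],"angular": [0,0,0],"fingers": 1}
    - {"dp": [0,0.72,0],"angular": [0,0,0],"fingers": 1}
    - {"dp": [0,0.84,0],"angular": [0,0,0],"fingers": 1}
    - {"dp": [0,0.96,0],"angular": [0,0,0],"fingers": 1}
    - {"dp": [0,0.98,0],"angular": [0,0,0],"fingers": 1}

```text
time: 69.6
tool_pos: [631.6, 27.1, 53.6]
tcp_rot: [-180.0, 0.2, -177.3]
ft_force: [-2.8, -2.9, 7.0]
finger_gap: 13.4
grip_force: 27.0
```

>>> step_arm:
  targets:
    - {"dp": [0,0.15,0],"angular": [0,0,0],"fingers": 1}
    - {"dp": [0,0.3,0],"angular": [0,0,0],"fingers": 1}
    - {"dp": [0,0.45,0],"angular": [0,0,0],"fingers": 1}
    - {"dp": [0,0.6,0],"angular": [0,0,0],"fingers": 1}
    - {"dp": [0,0.72,0],"angular": [0,0,0],"fingers": 1}
    - {"dp": [0,0.84,0],"angular": [0,0,0],"fingers": 1}
    - {"dp": [0,0.96,0],"angular": [0,0,0],"fingers": 1}
    - {"dp": [0,0.98,0],"angular": [0,0,0],"fingers": 1}

```text
time: 70.6
tool_pos: [623.1, 223.2, 53.6]
tcp_rot: [180.0, 0.2, -177.3]
ft_force: [-1.7, -2.1, 8.3]
finger_gap: 13.5
grip_force: 27.1
```

>>> step_arm:
  targets:
    - {"dp": [0,0.02,0],"angular": [0,0,0],"fingers": 1}
    - {"dp": [0,0.04,0],"angular": [0,0,0],"fingers": 1}
    - {"dp": [0,0.05,0],"angular": [0,0,0],"fingers": 1}
    - {"dp": [0,0.06,0],"angular": [0,0,0],"fingers": 1}
    - {"dp": [0,0.07,0],"angular": [0,0,0],"fingers": 1}
    - {"dp": [0,0.08,0],"angular": [0,0,0],"fingers": 1}
    - {"dp": [0,0.09,0],"angular": [0,0,0],"fingers": 1}
    - {"dp": [0,0.09,0],"angular": [0,0,0],"fingers": 1}

```text
time: 71.6
tool_pos: [622.5, 235.5, 53.6]
tcp_rot: [-179.7, 0.1, -177.5]
ft_force: [-3.1, -18.1, 12.5]
finger_gap: 13.4
grip_force: 27.6
```

>>> step_arm:
  targets:
    - {"dp": [0,-0.01,0],"angular": [0,0,0],"fingers": 1}
    - {"dp": [0,-0.015,0],"angular": [0,0,0],"fingers": 0.5}
    - {"dp": [0,-0.015,0],"angular": [0,0,0],"fingers": 0}
    - {"dp": [0,-0.015,0],"angular": [0,0,0],"fingers": 0}
    - {"dp": [0,-0.015,0],"angular": [0,0,0],"fingers": 0}
    - {"dp": [0,-0.015,-0.3],"angular": [0,0,0],"fingers": 0}
    - {"dp": [0,-0.015,-0.6],"angular": [0,0,0],"fingers": 0}
    - {"dp": [0,-0.015,-0.9],"angular": [0,0,0],"fingers": 0}

```text
time: 72.6
tool_pos: [620.6, 236.8, 232.8]
tcp_rot: [-180.0, -0.0, -177.4]
ft_force: [1.0, 0.3, 0.0]
finger_gap: 85.4
grip_force: 0.0
```

>>> step_arm:
  targets:
    - {"dp": [0.3,-0.4,0],"angular": [0,0,0],"fingers": 0}
    - {"dp": [0.3,-0.4,0],"angular": [0,0,0],"fingers": 0}
    - {"dp": [0.3,-0.4,0],"angular": [0,0,0],"fingers": 0}
    - {"dp": [0.3,-0.4,0],"angular": [0,0,0],"fingers": 0}
    - {"dp": [0.3,-0.4,0],"angular": [0,0,0],"fingers": 0}
    - {"dp": [0.3,-0.4,0],"angular": [0,0,0],"fingers": 0}
    - {"dp": [0.3,-0.4,0],"angular": [0,0,0],"fingers": 0}
    - {"dp": [0.3,-0.4,0],"angular": [0,0,0],"fingers": 0}

```text
time: 73.6
tool_pos: [564.6, 154.2, 230.9]
tcp_rot: [-180.0, -0.0, -177.4]
ft_force: [1.0, -0.6, -0.1]
finger_gap: 85.3
grip_force: 0.0
```

```bash
python3 -c "
from h import *
boards(save='w14');look(['head_grip','jig_corner0']);look(['block_mid','pad_top','tape_mid','tin_mid','loupe_mid'],cam='top')
im=cv2.imread('pics/w14.png');cv2.imwrite('pics/w14c.png',cv2.resize(im[100:360,140:540],None,fx=2,fy=2,interpolation=2))"
```

```text
a 0.82 bay 1 jig xy -42.0 -24.8 size [84.9 46.8] ang -0.2
c 0.62 bay 0 jig xy -34.9 -19.4 size [70.  40.8] ang 0.1
c 0.45 bay 1 jig xy -41.7 -24.2 size [84.2 46.2] ang 0.5
head_grip [([417.4, 289.3], 0.65, [623.6, 237.9, 62.0])]
jig_corner0 [([374.2, 251.0], 0.81, [609.2, 207.0, 8.0]), ([83.8, 250.6], 0.62, [621.8, -70.5, 8.0]), ([226.6, 249.1], 0.57, [613.9, 66.0, 8.0])]
block_mid [([422.6, 248.2], 0.75, [593.9, -298.5, 38.0]), ([426.2, 293.6], 0.7, [477.4, -304.9, 38.0]), ([473.0, 285.4], 0.56, [499.6, -424.6, 38.0]), ([419.2, 328.2], 0.46, [390.6, -285.2, 38.0])]
pad_top [([465.7, 283.2], 0.9, [508.3, -416.3, 4.0])]
tape_mid [([453.6, 221.2], 0.96, [672.1, -388.5, 10.0])]
tin_mid [([281.1, 191.3], 0.82, [748.0, 70.5, 10.0])]
loupe_mid []
```

View pics/w14c.png

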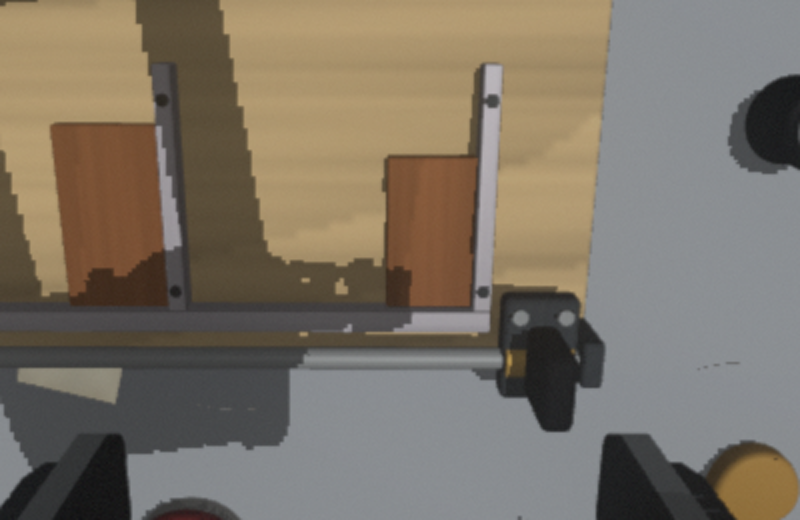

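Both boards sit square in their corners (back edges at zoomed row ~305, left edges on the side fences). The head is against the left bracket at (540,340), and the robot touches nothing.

```bash
python3 -c "
from bench import hand_in
print(hand_in())"
```

```text
the job is handed in; nothing more can be done
None
```

The job is handed in at about 74 s of the 210 s allowed, but `hand_in()` gave no verdict; my last images show both boards (a and c; b was absent) square in their corners, c re-squared after it was knocked aside, the head back at its left-hand stop after a full sweep to the right, and the block upright about 7 mm from its pad's centre.

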